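# Gauge a collar on the step mandrel and rack it by size

### The arm

A 6-joint arm with a two-finger parallel gripper is mounted at the origin on the work surface. World frame = base frame: x ahead of the robot, y to its left, z up, the work surface at z = 0. Lengths are in mm, angles in rad, forces in N, time in s.
With the tool pointing down it reaches from about 350 to 850 mm from the base axis. Payload 8.1 kg.
Tool frame: the origin (TCP) lies at the very end of the fingers, on their centre line; the grasp point (between the pads) lies 19 mm behind it; z points along the fingers, x is the direction in which the jaws open and shut, and the axes are right-handed (so a half turn about z gives the same grasp; the last joint's range is limited). The gripper opens to 85 mm and grips with 20 to 120 N. Pads are 22 mm wide; open, the fingers measure 114 mm over their backs; the gripper's body (76 mm by 85 mm) begins 54 mm behind the grasp point. The pads swing forward as they close: fully open they stand 13 mm farther back than shut.
Start: joints at [1.119, 0.13, 1.488, -0, 1.523, -0.085], TCP at [215.157, 560.101, 231.292] pointing down, gripper open.
Joint ranges: [-2.96, 2.96], [-0.89, 2.26], [0.02, 2.5], [-1.34, 4.48], [0, 2.73], [-2.66, 2.66]. Speed limits (rad/s): [2.39, 2.39, 2.79, 3.14, 3.14, 3.14].

### API

Orientations are given as a 3x3 rotation matrix whose columns are the frame's x, y, z axes.
In Python, from bench import arm, imaging, job gives the robot as it stands.
- The arm moves only by the shell command python3 -m crank 'ROWS' [FORCE]. ROWS is JSON, a list of rows, each an object of numbers: "fingers": the gripper's target within -1 to 1 (fully open at 1, half-way at 0, shut at -1); "x", "y", "z": the shift along the tool's x, y, z in cm; "roll": the turn about the tool's z in rad. In form: [{"fingers": .., "x": .., "y": .., "z": .., "roll": ..}, ...]. A call has 1 to 20 rows; each row shifts and turns the pose as measured when the row begins, along the tool's axes as they then stand; what a row does not reach is not made up. A row lasts 1/10 s, in which the tool goes at most 50 mm and 8.59 degrees, less where a joint would pass 70% of its speed; a pose out of reach is approached as far as the arm can. A call is refused whole if a number of a shift passes 5 or a number of a turn 0.15, either way. A call with a gripper value outside its range is refused whole. The fingers move at their own pace and stop on an object; FORCE is the grip in N (left out, the last holds). Time passes only in rows, so rows that do not move let the fingers close. It gives the time, the measured TCP pose, the force and the opening at its end, in the units of the state.
- arm.read_state(): the state, without advancing time (a new reading comes with each control period).
- imaging.capture(name): name is "scene" or "side" or "wrist"; returns a dict with "image" (384x512x3 uint8, red, green, blue), "camera_matrix" (3x3 intrinsics, pixels), "pose" (4x4, takes a point from camera to world coordinates). Camera axes: x right, y down, z forward; pixel columns grow to the right and rows downward; lengths in mm; the calibration is good to about 2 mm. A picture is of the moment at which its call begins. There is no depth.
- job.hand_in(): hands the job in, once; it reports no verdict.
The state is a dict: "clock": time; "joints": joint angles; "joint_velocities": joint speeds; "effort": joint torques, N m; "tcp_pos": TCP position; "ee_rot": TCP orientation; "ft_force": force on the tool from outside, world axes, zero at the start; "moment": the same for the moment, N m; "opening": finger opening in mm.
Only numpy, scipy, OpenCV 4.12 (cv2) and the standard library are available. Lean on these libraries where they do the work, as an engineer would, in place of code of your own. Each camera call takes 0.05 s, during which the arm holds its last target.

### The job

Pick up the collar that lies alone on the small square pad, slide it slowly down the tapered mandrel until it stops on a step, and keep it lightly pressed down there for a moment (about 5 N, never forcing it: stay under 25 N). Read which step stopped it, counted from the tip (one, two or three engraved lines), then take it off and lower it over the rack post with the same number of dots, flat on the board, and let go. Leave the two spare collars on the oblong pad, the bottle and the beaker where they are.

Things in the scene. Friction and masses are not known exactly. Their poses are not given: they have to be found in the camera images.
- collar_a: Plain aluminium collar (ring): outer diameter 42 mm, 16 mm tall, 32 to 65 g, open both ends. Origin: centre of its underside, z along its axis. The three collars differ only in bore (18, 24, 30 mm); on the mandrel the underside stops 58 mm + h (18 mm bore, step 1), 41 mm + h (24 mm, step 2) or 24 mm + h (30 mm, step 3) above the mandrel origin; any may be the one on the square pad.
- collar_b: Plain aluminium collar (ring): outer diameter 42 mm, 16 mm tall, 32 to 65 g, open both ends. Origin: centre of its underside, z along its axis. The three collars differ only in bore (18, 24, 30 mm); on the mandrel the underside stops 58 mm + h (18 mm bore, step 1), 41 mm + h (24 mm, step 2) or 24 mm + h (30 mm, step 3) above the mandrel origin; any may be the one on the square pad.
- collar_c: Plain aluminium collar (ring): outer diameter 42 mm, 16 mm tall, 32 to 65 g, open both ends. Origin: centre of its underside, z along its axis. The three collars differ only in bore (18, 24, 30 mm); on the mandrel the underside stops 58 mm + h (18 mm bore, step 1), 41 mm + h (24 mm, step 2) or 24 mm + h (30 mm, step 3) above the mandrel origin; any may be the one on the square pad.
- mandrel: Fixed steel mandrel upright on a grey foot 90 x 90 x 17 mm. Origin: centre of the foot's underside, z up the axis. Its stem is screwed in at a height h, 0 to 12 mm, different each time, firm, not reported. Three tapered steps, each 17 mm tall, from the tip: 1 (one line, 14-17 mm across), 2 (two lines, 20-23), 3 (three lines, 26-29). Nose tip at 82 mm + h. Rigid; a seated collar has 0.5 mm play.
- rack: Fixed grey storage board 90 mm (x) by 230 mm (y), 12 mm thick, with three equal posts 13 mm in diameter, 35 mm tall, 75 mm apart along its y. Origin: centre of the underside, z up. One, two or three dots on the board mark them: post 1 at y = +75 mm, post 2 at 0, post 3 at -75 mm.
- post1 (a point): Top centre of the rack post with one dot, for a collar that stops on step 1; 35 mm above the board's top, 47 mm above the bench.
- post2 (a point): Top centre of the rack post with two dots, for a collar that stops on step 2; 35 mm above the board's top, 47 mm above the bench.
- post3 (a point): Top centre of the rack post with three dots, for a collar that stops on step 3; 35 mm above the board's top, 47 mm above the bench.
- pad: Fixed small square grey rubber pad, 100 x 100 x 4 mm, on which the collar to be gauged lies, within 20 mm of its middle. Origin: centre of the underside.
- spares_pad: Fixed oblong grey rubber pad, 70 mm (x) by 160 mm (y), 4 mm thick, with the two spare collars: leave alone. Origin: centre of the underside.
- bottle: Loose white plastic bottle, 64 mm across, 120 mm tall, upright; leave alone. Origin: centre of the underside.
- beaker: Loose glass beaker, 70 mm across, 85 mm tall, upright; leave alone. Origin: centre of the underside.
Things that resemble listed ones, but are neither listed nor needed, are in the scene too. What is shaped like the collar_b but brown, purple or red is not meant.

How it is judged:
By the outcome, as a careful person would: the job done as asked, in the order asked, and still so for the second after the job is handed in, with the robot touching nothing.
It also fails if it takes over 56 s, if anything falls off the work surface, if the arm or the gripper's body presses on something with over 40 N, if the wrist force passes 120 N, or if a joint passes its speed limit or range.

## Working session

There is one attempt and no reset: what is moved stays moved. The work goes in short steps, Python scripts to look and compute and a shell command to move; the robot and the scene stay as the last step left them, time stands still between calls to the robot, and variables do not carry over. Pictures are saved under pics/ and viewed, and the job is handed in when it is done.

```bash
ls; mkdir -p pics; python3 - <<'E'
from bench import arm, imaging
import cv2
s=arm.read_state();print(s)
for n in("scene","side","wrist"):
    c=imaging.capture(n);cv2.imwrite(f"pics/{n}0.png",c["image"][:,:,::-1]);print(n,c["camera_matrix"].tolist(),c["pose"].round(3).tolist())
E
```

```text
pics
{'clock': 0.0, 'joints': array([ 1.11859150e+00,  1.31187753e-01,  1.48927307e+00, -7.58237605e-06,
        1.52300303e+00, -8.53864248e-02]), 'joint_velocities': array([ 7.26108296e-04, -3.94025247e-05,  2.03776514e-03,  8.95058009e-04,
        1.92576494e-03, -7.07759368e-04]), 'effort': array([-9.24785854e-05, -5.69379759e+01, -5.00567651e+01, -1.31884908e-04,
        1.43278419e-02,  3.90323805e-05]), 'tcp_pos': array([214.92126783, 559.59719079, 230.23196486]), 'ee_rot': array([[ 3.58646218e-01,  9.33473210e-01, -8.10806292e-04],
       [ 9.33471699e-01, -3.58647102e-01, -1.68642376e-03],
       [-1.86502473e-03, -1.52035225e-04, -9.99998249e-01]]), 'ft_force': array([0.78767191, 0.61262533, 1.0726073 ]), 'moment': array([0.03346277, 0.0104577 , 0.02563101]), 'opening': 85.20849913869924}
scene [[470.0529924772479, 0.0, 252.5050093772828], [0.0, 470.0529924772479, 189.54252188746898], [0.0, 0.0, 1.0]] [[-0.313, 0.559, -0.768, 1729.302], [0.95, 0.185, -0.252, 320.556], [0.002, -0.808, -0.589, 893.635], [0.0, 0.0, 0.0, 1.0]]
side [[464.16069896076846, 0.0, 255.45614860961797], [0.0, 464.16069896076846, 194.74007781633924], [0.0, 0.0, 1.0]] [[-0.996, -0.071, 0.044, 617.267], [-0.083, 0.76, -0.645, 698.6], [0.012, -0.646, -0.763, 890.074], [0.0, 0.0, 0.0, 1.0]]
wrist [[266.4169679404651, 0.0, 256.5680963629819], [0.0, 266.4169679404651, 192.5722968827588], [0.0, 0.0, 1.0]] [[0.359, 0.896, 0.261, 147.835], [0.933, -0.344, -0.103, 584.921], [-0.003, 0.281, -0.96, 372.739], [0.0, 0.0, 0.0, 1.0]]
```

View pics/scene0.png

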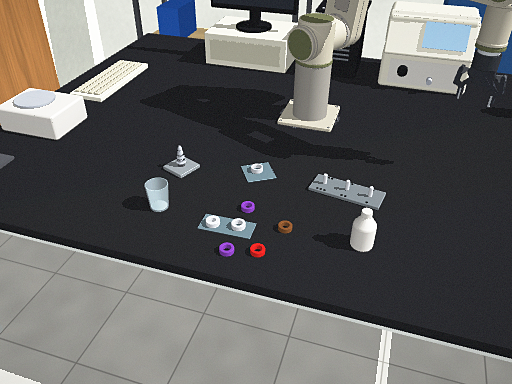

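View pics/side0.png

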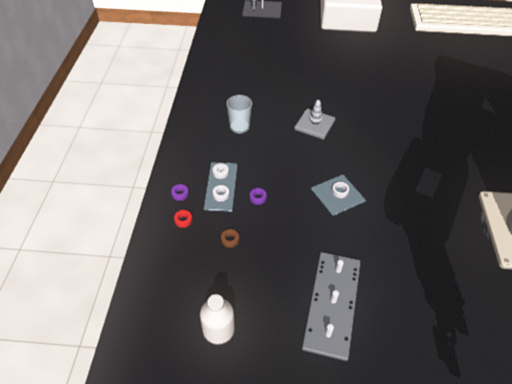

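View pics/wrist0.png

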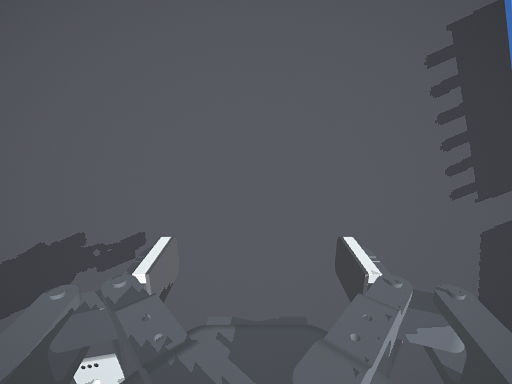

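```bash
cat > h.py <<'E'
import numpy as np, cv2
from bench import arm, imaging
def cap(n,f=None):
    c=imaging.capture(n)
    if f: cv2.imwrite(f"pics/{f}.png",c["image"][:,:,::-1])
    return c
def ray(c,p):
    d=np.linalg.inv(c["camera_matrix"])@[p[0],p[1],1.]; P=c["pose"]; return P[:3,3],P[:3,:3]@d
def plane(c,p,z):
    o,d=ray(c,p); return o+d*(z-o[2])/d[2]
def tri(c1,p1,c2,p2):
    A=[];b=[]
    M=np.zeros((3,3));v=np.zeros(3)
    r=[ray(c1,p1),ray(c2,p2)]
    for o,d in r:
        d=d/np.linalg.norm(d);Q=np.eye(3)-np.outer(d,d);M+=Q;v+=Q@o
    x=np.linalg.solve(M,v)
    return x,[np.linalg.norm(np.cross(x-o,d/np.linalg.norm(d))) for o,d in r]
def proj(c,X):
    P=np.linalg.inv(c["pose"]);q=c["camera_matrix"]@(P[:3,:3]@np.asarray(X,float)+P[:3,3]);return q[:2]/q[2]
def crop(c,x0,y0,x1,y1,k,f):
    cv2.imwrite(f"pics/{f}.png",cv2.resize(c["image"][y0:y1,x0:x1,::-1],None,fx=k,fy=k,interpolation=cv2.INTER_CUBIC))
E
python3 - <<'E'
from h import *
c=cap("scene");s=cap("side")
crop(c,150,135,400,260,3,"sc1");crop(s,190,80,380,365,2,"si1")
# rough
for n,p,z in [("mandrel foot",(316,124),17),("collar",(341,188),20),("p1",(340,262),47),("p2",(335,293),47),("p3",(330,327),47),("sp",(221,180),4),("bottle",(218,335),0),("beaker",(240,125),0)]:
    print(n,plane(s,p,z).round())
E
```

```text
mandrel foot [ 519. -317.   17.]
collar [457. -79.  20.]
p1 [472. 156.  47.]
p2 [484. 231.  47.]
p3 [496. 305.  47.]
sp [761. -91.   4.]
bottle [713. 320.   0.]
beaker [ 735. -312.    0.]
```

View pics/sc1.png

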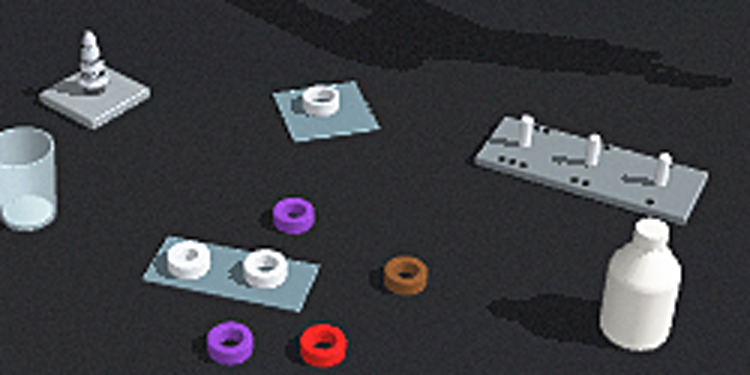

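View pics/si1.png

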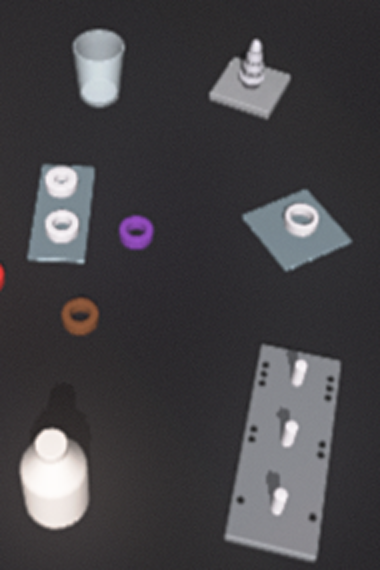

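```bash
python3 -m crank '[{"x":-3.6,"y":3.2,"fingers":1},{"x":-3.6,"y":3.2,"fingers":1},{"x":-3.6,"y":3.2,"fingers":1},{"x":-3.6,"y":3.2,"fingers":1},{"x":-3.6,"y":3.2,"fingers":1},{"x":-3.6,"y":3.2,"fingers":1},{"x":-3.6,"y":3.2,"fingers":1},{"x":-3.6,"y":3.2,"fingers":1},{"x":-3.6,"y":3.2,"fingers":1},{"x":-3.6,"y":3.2,"fingers":1},{"x":-3.6,"y":3.2,"fingers":1},{"x":-3.6,"y":3.2,"fingers":1},{"x":-3.6,"y":3.2,"fingers":1}]' 30
```

```text
invalid input
```

```bash
python3 -m crank '[{"fingers":1,"x":-3.6,"y":3.2,"z":0,"roll":0},{"fingers":1,"x":-3.6,"y":3.2,"z":0,"roll":0},{"fingers":1,"x":-3.6,"y":3.2,"z":0,"roll":0},{"fingers":1,"x":-3.6,"y":3.2,"z":0,"roll":0},{"fingers":1,"x":-3.6,"y":3.2,"z":0,"roll":0},{"fingers":1,"x":-3.6,"y":3.2,"z":0,"roll":0},{"fingers":1,"x":-3.6,"y":3.2,"z":0,"roll":0},{"fingers":1,"x":-3.6,"y":3.2,"z":0,"roll":0}]' 30
```

```text
clock: 1.05
tcp_pos: [352.0, 191.2, 227.6]
ee_rot: [[0.349, 0.937, -0.002], [0.937, -0.349, -0.003], [-0.004, -0.0, -1.0]]
ft_force: [1.5, 0.6, -0.0]
opening: 85.2
```

```bash
python3 -m crank '[{"fingers":1,"x":-3.6,"y":3.2,"z":0,"roll":0},{"fingers":1,"x":-3.6,"y":3.2,"z":0,"roll":0},{"fingers":1,"x":-3.6,"y":3.2,"z":0,"roll":0},{"fingers":1,"x":-3.6,"y":3.2,"z":0,"roll":0},{"fingers":1,"x":-3.6,"y":3.2,"z":0,"roll":0},{"fingers":1,"x":-3.6,"y":3.2,"z":0,"roll":0},{"fingers":1,"x":0,"y":0,"z":0,"roll":0.15},{"fingers":1,"x":0,"y":0,"z":0,"roll":0.15},{"fingers":1,"x":0,"y":0,"z":0,"roll":0.15},{"fingers":1,"x":0,"y":0,"z":0,"roll":0.15},{"fingers":1,"x":0,"y":0,"z":0,"roll":0.15},{"fingers":1,"x":0,"y":0,"z":0,"roll":0.15},{"fingers":1,"x":0,"y":0,"z":0,"roll":0.15},{"fingers":1,"x":0,"y":0,"z":0,"roll":0.15},{"fingers":1,"x":0,"y":0,"z":0,"roll":0.15},{"fingers":0.3,"x":0,"y":0,"z":0,"roll":0}]' 30
python3 - <<'E'
from h import *
c=cap("wrist","w1");s=arm.read_state();print(s["tcp_pos"],s["joints"],s["ft_force"]);print(c["pose"].round(3).tolist())
E
```

```text
clock: 2.65
tcp_pos: [458.2, -98.2, 228.7]
ee_rot: [[0.99, -0.143, 0.003], [-0.143, -0.99, -0.004], [0.003, 0.004, -1.0]]
ft_force: [-0.8, 0.3, -0.3]
opening: 73.3
[458.16002484 -98.17675957 228.62827215] [-0.31820172 -0.23500311  1.84570814 -0.00304216  1.5272762  -0.17919353] [-1.24940096  0.55736846 -0.4480395 ]
[[0.99, -0.139, -0.037, 467.331], [-0.143, -0.949, -0.282, -27.598], [0.004, 0.285, -0.959, 370.792], [0.0, 0.0, 0.0, 1.0]]
```

View pics/w1.png

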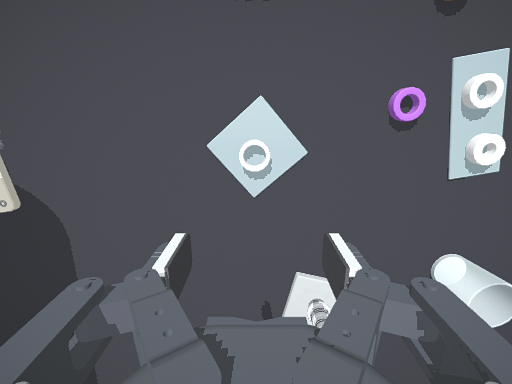

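```bash
cat >> h.py <<'E'
def white(c,box,th=150,sat=35):
    im=c["image"].astype(int);m=((im.min(2)>th)&(im.max(2)-im.min(2)<sat)).astype(np.uint8)
    k=np.zeros_like(m);x0,y0,x1,y1=box;k[y0:y1,x0:x1]=1;return m*k
E
python3 - <<'E'
from h import *
c=cap("wrist");print(c["image"][155,240:272].tolist())
m=white(c,(200,90,310,200),215)
cs,h=cv2.findContours(m,cv2.RETR_CCOMP,cv2.CHAIN_APPROX_NONE)
for q,hh in zip(cs,h[0]):
    if len(q)>20:
        e=cv2.fitEllipse(q);print(e,hh[3],cv2.contourArea(q))
        for z in(4,12,20):
            w=[plane(c,p[0],z)[:2] for p in q];ce,r=cv2.minEnclosingCircle(np.array(w,np.float32));print(z,plane(c,e[0],z).round(1),np.round(ce,1),round(2*r,1))
crop(c,200,80,320,210,5,"w1c")
E
```

```text
[[255, 255, 255], [255, 255, 255], [255, 255, 255], [191, 192, 194], [140, 159, 165], [142, 162, 168], [143, 163, 169], [144, 164, 169], [143, 163, 169], [143, 163, 169], [142, 162, 168], [141, 161, 167], [138, 158, 163], [141, 161, 167], [196, 218, 225], [197, 219, 226], [196, 219, 225], [197, 219, 226], [199, 221, 228], [141, 160, 166], [195, 218, 224], [198, 220, 227], [197, 220, 227], [199, 222, 229], [143, 164, 170], [150, 161, 166], [255, 255, 255], [255, 255, 255], [255, 255, 255], [255, 255, 255], [192, 208, 214], [194, 217, 223]]
((254.08309936523438, 154.92315673828125), (30.2664794921875, 31.23076820373535), 175.33139038085938) -1 741.0
4 [457.3 -81.6   4. ] [457.5 -81.9] 44.3
12 [457.5 -80.4  12. ] [457.7 -80.8] 43.4
20 [457.7 -79.2  20. ] [457.9 -79.6] 42.4
((254.11007690429688, 154.55307006835938), (21.213714599609375, 23.506824493408203), 86.41109466552734) 0 389.0
4 [457.4 -81.1   4. ] [457.2 -82.5] 33.6
12 [457.6 -79.9  12. ] [457.4 -81.3] 32.8
20 [457.8 -78.7  20. ] [457.6 -80.1] 32.1
```

View pics/w1c.png

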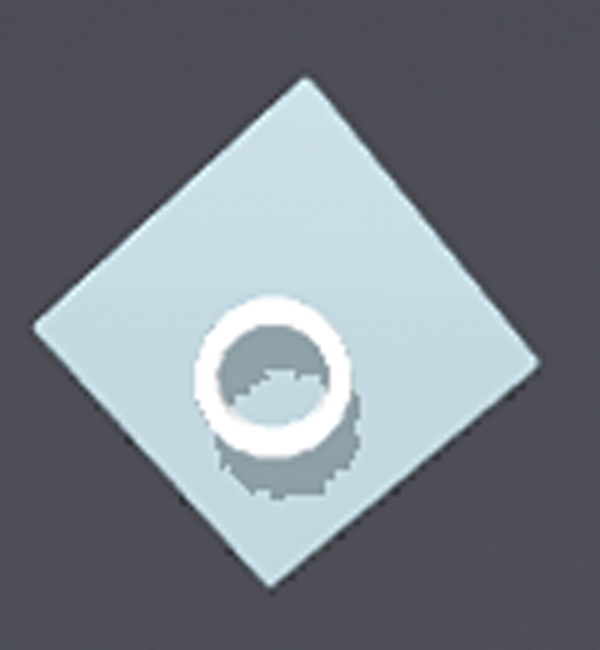

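```bash
python3 -m crank '[{"fingers":0.5,"x":-0.3,"y":-1.9,"z":2.5,"roll":0},{"fingers":0.5,"x":0,"y":0,"z":4.5,"roll":0},{"fingers":0.5,"x":0,"y":0,"z":4.5,"roll":0},{"fingers":0.5,"x":0,"y":0,"z":3.5,"roll":0},{"fingers":0.5,"x":0,"y":0,"z":0,"roll":0}]' 30
python3 - <<'E'
from h import *
c=cap("wrist","w2");s=arm.read_state();T=s["tcp_pos"];R=s["ee_rot"];print(T)
m=white(c,(150,120,380,330),215);cv2.imwrite("pics/m2.png",m*255)
cs,h=cv2.findContours(m,cv2.RETR_CCOMP,cv2.CHAIN_APPROX_NONE)
for q,hh in zip(cs,h[0]):
    if len(q)>40:
        e=cv2.fitEllipse(q);print(e,hh[3])
        for z in(4,20):
            w=np.array([plane(c,p[0],z)[:2] for p in q],np.float32);f=cv2.fitEllipse(w);print(z,f)
            print(R.T@(np.r_[f[0],T[2]]-T))
sc=cap("scene","s2");si=cap("side","d2");crop(si,240,100,440,260,4,"d2c");crop(sc,200,90,360,210,4,"s2c")
E
```

```text
clock: 3.25
tcp_pos: [460.8, -79.6, 77.2]
ee_rot: [[0.993, -0.115, 0.01], [-0.115, -0.993, -0.006], [0.01, 0.005, -1.0]]
ft_force: [-1.3, -0.6, -0.1]
opening: 63.7
[462.34097705 -80.02492294  79.82518536]
((335.5575866699219, 254.04852294921875), (11.736579895019531, 51.98384475708008), 153.24398803710938) -1
4 ((526.519287109375, -139.3993682861328), (10.709467887878418, 52.69411849975586), 21.308107376098633)
[70.60322437 51.55446632  1.22554203]
20 ((522.0855712890625, -129.6626739501953), (9.91318130493164, 48.77649688720703), 21.308101654052734)
[65.07455055 42.39588796  1.10200736]
((177.6044921875, 253.12181091308594), (10.139379501342773, 54.128326416015625), 28.222877502441406) -1
4 ((384.24066162109375, -121.16712951660156), (9.11216926574707, 54.32978057861328), 144.13369750976562)
[-72.81619223  49.89628874  -0.70919117]
20 ((390.3853454589844, -112.7859878540039), (8.434671401977539, 50.29048156738281), 144.13369750976562)
[-67.6816501   40.86098356  -0.68887874]
((252.50038146972656, 205.3009033203125), (49.97513198852539, 52.19325637817383), 175.43594360351562) -1
4 ((456.989990234375, -84.08918762207031), (42.80236053466797, 47.22515869140625), 175.0013885498047)
[-4.84504097  4.65567239 -0.03999877]
20 ((457.72576904296875, -78.46476745605469), (39.62000274658203, 43.71397018432617), 175.00137329101562)
[-4.76414916 -1.01601716 -0.06944085]
((252.2929229736328, 204.4740447998047), (29.777605056762695, 39.38471984863281), 85.81415557861328) 5
4 ((456.93414306640625, -82.85260009765625), (26.862564086914062, 33.719512939453125), 88.50300598144531)
[-5.04339452  3.43385485 -0.04923874]
20 ((457.674072265625, -77.32012176513672), (24.865331649780273, 31.212465286254883), 88.50300598144531)
[-4.94775677 -2.14699081 -0.07799385]
```

View pics/w2.png

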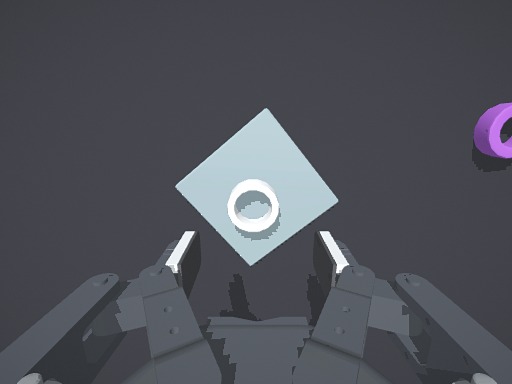

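View pics/s2c.png

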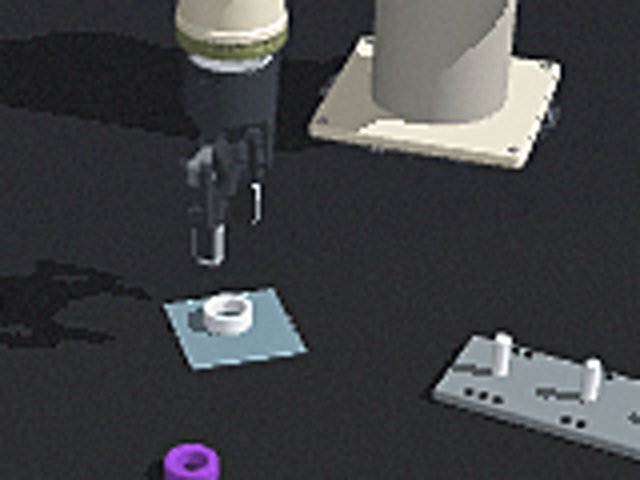

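```bash
python3 -m crank '[{"fingers":0.4,"x":-0.4,"y":-0.1,"z":2,"roll":0},{"fingers":0.4,"x":0,"y":0,"z":2,"roll":0},{"fingers":0.4,"x":0,"y":0,"z":0,"roll":0},{"fingers":0.4,"x":0,"y":0,"z":0,"roll":0}]' 30
python3 - <<'E'
from h import *
s=arm.read_state();T=s["tcp_pos"];R=s["ee_rot"];print(T,s["ft_force"],R.T@(np.r_[457.7,-79.3,6]-T))
E
```

```text
clock: 3.8
tcp_pos: [471.8, -82.7, 55.3]
ee_rot: [[0.993, -0.114, 0.038], [-0.114, -0.993, -0.014], [0.039, 0.01, -0.999]]
ft_force: [0.8, -0.9, -0.1]
opening: 59.7
[471.80875712 -82.67369919  55.34936858] [ 0.77532895 -0.92917988 -0.07308351] [-16.33414152  -2.21945999  48.72441761]
```

```bash
python3 - <<'E'
from h import *
s=arm.read_state();print(s["joints"].round(3),s["joint_velocities"].round(3),s["effort"].round(1),s["moment"],s["clock"])
E
python3 -m crank '[{"fingers":0.4,"x":0,"y":0,"z":0,"roll":0},{"fingers":0.4,"x":0,"y":0,"z":0,"roll":0}]'
python3 - <<'E'
from h import *
s=arm.read_state();print(s["joints"].round(3),s["joint_velocities"].round(3),s["effort"].round(1),s["moment"])
cap("scene","s3");cap("side","d3")
E
```

```text
[-0.278 -0.074  2.033 -0.003  1.142 -0.162] [-0.001 -0.011 -0.013  0.     0.004 -0.009] [  0.  -39.6 -43.3  -0.   -0.3   0. ] [0.03016779 0.01355977 0.04293779] 3.8
clock: 4.0
tcp_pos: [474.4, -83.5, 59.4]
ee_rot: [[0.993, -0.114, 0.043], [-0.113, -0.993, -0.016], [0.045, 0.011, -0.999]]
ft_force: [0.3, -0.4, -0.2]
opening: 60.2
[-0.278 -0.078  2.029 -0.003  1.145 -0.163] [-0.001 -0.016 -0.015 -0.001  0.011 -0.003] [  0.  -40.7 -44.8  -0.   -0.3  -0. ] [ 0.02775604  0.03972856 -0.02708049]
```

View pics/s3.png

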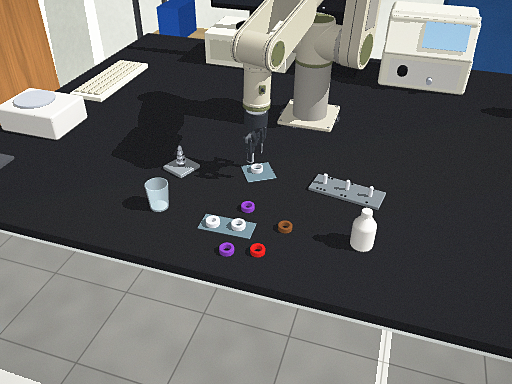

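View pics/d3.png

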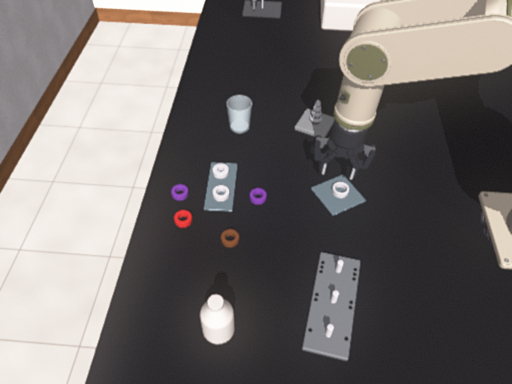

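```bash
python3 - <<'E'
from h import *
for i in range(8):
    s=arm.read_state();print(s["clock"],s["tcp_pos"].round(2),s["ee_rot"][:,2].round(4),s["joints"].round(4)[[1,2,4]])
    imaging.capture("side")
E
```

```text
4.1 [474.21 -83.4   58.95] [ 0.0429 -0.0156 -0.999 ] [-0.0778  2.0291  1.1447]
4.15 [473.81 -83.27  58.45] [ 0.0422 -0.0154 -0.999 ] [-0.0774  2.0297  1.1445]
4.2 [473.46 -83.17  58.03] [ 0.0414 -0.0151 -0.999 ] [-0.077   2.0302  1.1444]
4.25 [473.26 -83.11  57.77] [ 0.041 -0.015 -0.999] [-0.0768  2.0304  1.1444]
4.3 [473.08 -83.05  57.54] [ 0.0406 -0.0149 -0.9991] [-0.0765  2.0307  1.1443]
4.35 [472.98 -83.05  57.41] [ 0.0403 -0.0149 -0.9991] [-0.0764  2.0308  1.1443]
4.4 [472.97 -83.02  57.36] [ 0.0403 -0.0148 -0.9991] [-0.0763  2.0308  1.1442]
4.45 [472.95 -83.03  57.3 ] [ 0.0402 -0.0148 -0.9991] [-0.0762  2.0308  1.1442]
```

```bash
python3 -m crank '[{"fingers":0.4,"x":-1.2,"y":0,"z":-2,"roll":0},{"fingers":0.4,"x":0,"y":0,"z":-2,"roll":0}]'
python3 - <<'E'
from h import *
for i in range(5):
    s=arm.read_state();print(s["clock"],s["tcp_pos"].round(2),s["ee_rot"][:,2].round(4),s["joints"].round(4)[[1,2,4]])
    imaging.capture("side")
E
```

```text
clock: 4.7
tcp_pos: [456.3, -80.2, 93.9]
ee_rot: [[0.993, -0.114, 0.033], [-0.113, -0.993, -0.013], [0.034, 0.009, -0.999]]
ft_force: [-0.3, -0.1, -0.4]
opening: 59.4
4.7 [456.27 -80.24  93.88] [ 0.0329 -0.0127 -0.9994] [-0.1695  2.0424  1.2336]
4.75 [458.77 -80.88  97.71] [ 0.038  -0.0141 -0.9992] [-0.1725  2.0376  1.236 ]
4.8 [459.63 -81.1   96.95] [ 0.04   -0.0147 -0.9991] [-0.171   2.0379  1.2322]
4.85 [459.18 -80.98  95.68] [ 0.0389 -0.0144 -0.9991] [-0.1696  2.0391  1.2307]
4.9 [458.51 -80.79  94.64] [ 0.0372 -0.0139 -0.9992] [-0.1685  2.0401  1.2303]
```

```bash
cat > st.py <<'E'
from h import *
import sys
n=int(sys.argv[1]) if len(sys.argv)>1 else 6
for i in range(n):
    s=arm.read_state()
    print(round(s["clock"],2),s["tcp_pos"].round(2),s["ee_rot"][:,2].round(4),s["ft_force"].round(1),round(s["opening"],1))
    if i<n-1: imaging.capture("side")
E
python3 -m crank '[{"fingers":0.4,"x":0,"y":0,"z":-5,"roll":0}]'; python3 -m crank '[{"fingers":0.4,"x":0,"y":0,"z":-5,"roll":0}]'; python3 -m crank '[{"fingers":0.4,"x":0,"y":0,"z":-5,"roll":0}]';python3 -m crank '[{"fingers":0.4,"x":0,"y":0,"z":0,"roll":0}]'
python3 st.py 7
```

```text
clock: 5.05
tcp_pos: [450.8, -78.5, 136.3]
ee_rot: [[0.993, -0.114, 0.022], [-0.114, -0.993, -0.009], [0.023, 0.007, -1.0]]
ft_force: [0.2, -0.7, -0.2]
opening: 60.0
clock: 5.15
tcp_pos: [448.2, -77.5, 185.2]
ee_rot: [[0.993, -0.114, 0.017], [-0.114, -0.993, -0.008], [0.018, 0.006, -1.0]]
ft_force: [0.6, -0.5, 0.3]
opening: 59.9
clock: 5.25
tcp_pos: [445.9, -76.7, 234.4]
ee_rot: [[0.993, -0.114, 0.013], [-0.114, -0.993, -0.007], [0.013, 0.005, -1.0]]
ft_force: [0.8, -0.9, -0.4]
opening: 59.5
clock: 5.35
tcp_pos: [449.2, -77.6, 241.2]
ee_rot: [[0.993, -0.114, 0.023], [-0.114, -0.993, -0.01], [0.024, 0.007, -1.0]]
ft_force: [1.2, 0.2, 0.3]
opening: 59.6
5.35 [449.18 -77.62 241.17] [ 0.0228 -0.0097 -0.9997] [1.2 0.2 0.3] 59.6
5.4 [447.77 -77.22 237.42] [ 0.0181 -0.0083 -0.9998] [ 0.4  1.1 -0. ] 59.9
5.45 [446.56 -76.88 234.79] [ 0.0143 -0.0072 -0.9999] [-0.8 -0.7 -2. ] 60.0
5.5 [445.71 -76.66 233.19] [ 0.0116 -0.0064 -0.9999] [-0.2 -0.1 -1. ] 59.8
5.55 [445.18 -76.51 232.36] [ 0.01   -0.006  -0.9999] [ 0.2 -0.3 -0. ] 59.4
5.6 [444.95 -76.45 232.03] [ 0.0092 -0.0058 -0.9999] [-0.8  0.9 -0.1] 59.6
5.65 [444.91 -76.45 232.1 ] [ 0.0091 -0.0058 -0.9999] [ 0.4  0.4 -0.5] 60.0
```

```bash
python3 -m crank '[{"fingers":0.4,"x":0,"y":0,"z":-4,"roll":0},{"fingers":0.4,"x":0.5,"y":0,"z":0,"roll":0}]' >/dev/null
python3 st.py 6; python3 -m crank '[{"fingers":0.4,"x":0.8,"y":0.1,"z":5,"roll":0}]' >/dev/null;python3 st.py 7
```

```text
5.85 [447.63 -76.26 269.02] [ 0.002  -0.0037 -1.    ] [ 0.8 -1.4  1.3] 59.9
5.9 [446.82 -75.97 265.26] [-0.0027 -0.0023 -1.    ] [-1.1  0.  -1.8] 59.7
5.95 [445.94 -75.75 263.91] [-0.005  -0.0017 -1.    ] [-0.8  0.3  0.1] 59.7
6.0 [445.55 -75.64 263.47] [-0.0058 -0.0014 -1.    ] [0.2 0.  0.1] 60.0
6.05 [445.36 -75.62 263.38] [-0.0061 -0.0014 -1.    ] [ 1.5  0.4 -0.2] 59.9
6.1 [445.33 -75.61 263.53] [-0.0059 -0.0014 -1.    ] [ 0.3 -0.3 -0.6] 59.4
6.2 [456.18 -78.52 221.07] [ 0.0052 -0.0046 -1.    ] [ 1.8 -0.5 -0.1] 59.5
6.25 [451.07 -77.12 207.87] [-0.0108 -0.     -0.9999] [-2.8  0.2 -9. ] 59.6
6.3 [449.13 -76.57 208.88] [-0.016   0.0015 -0.9999] [-0.5 -1.1 -0.5] 59.6
6.35 [449.96 -76.78 211.88] [-1.350e-02  7.000e-04 -9.999e-01] [-0.4  0.2  0.1] 59.6
6.4 [451.29 -77.13 214.44] [-9.6e-03 -4.0e-04 -1.0e+00] [0.4 0.3 0.4] 60.0
6.45 [452.35 -77.44 216.13] [-0.0065 -0.0012 -1.    ] [-0.4 -0.   0.5] 60.0
6.5 [453.06 -77.66 217.15] [-0.0044 -0.0018 -1.    ] [-0.5 -0.8 -0.1] 59.9
```

```bash
python3 -m crank '[{"fingers":0.4,"x":0.4,"y":0.1,"z":5,"roll":0}]' >/dev/null
python3 st.py 6|tail -1;  python3 -m crank '[{"fingers":0.4,"x":0,"y":0,"z":5,"roll":0}]' >/dev/null;python3 st.py 6|tail -2;  python3 -m crank '[{"fingers":0.4,"x":0,"y":0,"z":4,"roll":0}]' >/dev/null;python3 st.py 8|tail -3
```

```text
6.85 [457.45 -79.41 169.38] [-0.0026 -0.0024 -1.    ] [0.5 0.7 1.1] 59.7
7.15 [457.54 -79.55 121.01] [-0.0026 -0.0024 -1.    ] [ 0.5 -0.5  0.6] 59.6
7.2 [458.44 -79.82 121.98] [-4.e-04 -3.e-03 -1.e+00] [ 0.3 -0.1  0.2] 59.5
7.55 [459.58 -80.26  84.31] [ 0.0015 -0.0036 -1.    ] [ 0.3 -0.9 -0.6] 59.7
7.6 [459.9  -80.33  84.49] [ 0.0024 -0.0038 -1.    ] [-0.5 -0.4  0.8] 59.4
7.65 [459.95 -80.34  84.37] [ 0.0027 -0.0038 -1.    ] [ 1.1  0.4 -0.3] 59.5
```

```bash
python3 -m crank '[{"fingers":0.4,"x":-0.3,"y":-0.1,"z":4,"roll":0}]' >/dev/null;python3 st.py 8|tail -1; python3 -m crank '[{"fingers":0.4,"x":-0.1,"y":0,"z":2,"roll":0}]' >/dev/null;python3 st.py 8|tail -2
python3 - <<'E'
from h import *
c=cap("wrist","w4");
E
```

```text
8.1 [458.52 -79.54  46.26] [ 0.0051 -0.0045 -1.    ] [-0.4  0.6  0.2] 59.5
8.5 [458.31 -79.72  27.34] [ 0.0063 -0.0049 -1.    ] [-0.3  0.1  0.4] 59.7
8.55 [458.36 -79.71  27.32] [ 0.0065 -0.005  -1.    ] [ 0.3 -0.4  0.6] 59.6
```

View pics/w4.png

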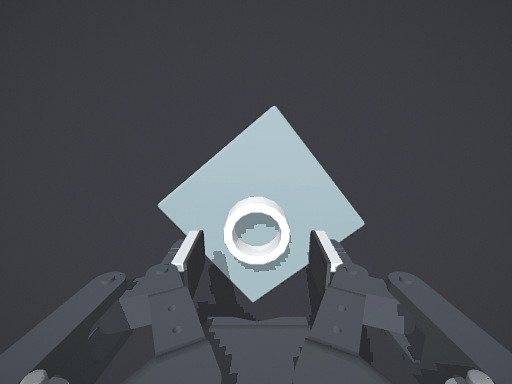

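```bash
python3 - <<'E'
from h import *
c=cap("wrist");s=arm.read_state();T=s["tcp_pos"];R=s["ee_rot"]
m=white(c,(210,180,305,290),240)
cs,h=cv2.findContours(m,cv2.RETR_CCOMP,cv2.CHAIN_APPROX_NONE)
for q,hh in zip(cs,h[0]):
    if len(q)>40:
        w=np.array([plane(c,p[0],20)[:2] for p in q],np.float32)
        f=cv2.fitEllipse(w);tp=(np.c_[w,np.full(len(w),T[2])]-T)@R
        print(hh[3],f,tp.min(0),tp.max(0),R.T@(np.r_[f[0],T[2]]-T))
crop(c,200,180,320,290,5,"w4c")
E
```

```text
-1 ((457.53118896484375, -79.10443115234375), (38.94200897216797, 41.66567611694336), 5.836684226989746) [-20.43312457 -23.47737626  -0.16392935] [19.02948615 19.85301038  0.15618323] [-0.72137093 -0.49391514 -0.00691919]
7 ((457.6474304199219, -79.55207824707031), (30.288558959960938, 31.425138473510742), 87.13890838623047) [-16.19002201 -15.33125289  -0.12920366] [15.25881888 14.85794081  0.12177615] [-0.55499946 -0.06239222 -0.00400325]
```

View pics/w4c.png

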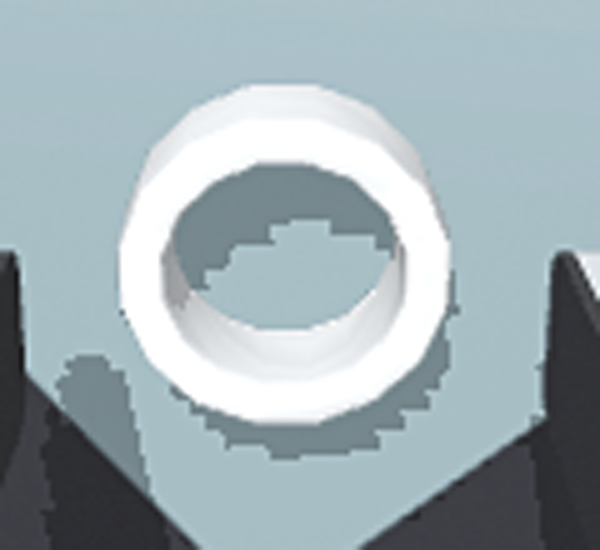

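```bash
python3 -m crank '[{"fingers":0.4,"x":-0.05,"y":0,"z":2.0,"roll":0}]' >/dev/null;python3 st.py 8|tail -2; python3 -m crank '[{"fingers":-1,"x":0,"y":0,"z":0,"roll":0}]' 35 >/dev/null;python3 st.py 12|tail -9
```

```text
9.05 [458.19 -79.82   7.71] [ 0.0068 -0.0051 -1.    ] [ 0.4 -0.4  0.2] 59.8
9.1 [458.35 -79.86   7.8 ] [ 0.0071 -0.0052 -1.    ] [-0.4 -0.7  0.6] 59.9
9.35 [459.08 -80.05   8.91] [ 0.0084 -0.0055 -0.9999] [-2.6  0.7  6.3] 40.0
9.4 [459.04 -80.05   8.87] [ 0.0083 -0.0055 -1.    ] [-3.   0.3  6.4] 39.9
9.45 [459.08 -80.06   8.92] [ 0.0084 -0.0055 -0.9999] [-2.5  1.   6.8] 40.0
9.5 [459.04 -80.03   8.87] [ 0.0083 -0.0055 -1.    ] [-2.3  1.4  5.6] 40.1
9.55 [459.07 -80.05   8.91] [ 0.0084 -0.0055 -0.9999] [-2.5  0.4  6.8] 40.1
9.6 [459.04 -80.05   8.86] [ 0.0083 -0.0055 -1.    ] [-2.4  0.6  6.3] 40.1
9.65 [459.06 -80.05   8.89] [ 0.0084 -0.0055 -1.    ] [-2.1  0.8  6. ] 40.3
9.7 [459.09 -80.05   8.91] [ 0.0084 -0.0055 -0.9999] [-3.3  0.4  6.6] 39.8
9.75 [459.07 -80.04   8.89] [ 0.0084 -0.0055 -0.9999] [-2.3  1.6  6.3] 40.2
```

```bash
python3 -m crank '[{"fingers":-1,"x":0,"y":0,"z":-1,"roll":0}]' >/dev/null;python3 st.py 5|tail -1; python3 -m crank '[{"fingers":-1,"x":0,"y":0,"z":-4,"roll":0},{"fingers":-1,"x":0,"y":0,"z":-4,"roll":0},{"fingers":-1,"x":0,"y":0,"z":-4,"roll":0},{"fingers":-1,"x":0,"y":0,"z":0,"roll":0}]' >/dev/null;python3 st.py 8|tail -2
python3 - <<'E'
from h import *
c=cap("wrist","w5");c=cap("scene","s5");crop(c,180,80,330,200,5,"s5c");d=cap("side","d5");crop(d,240,60,420,200,4,"d5c")
E
```

```text
10.05 [459.61 -80.18  19.62] [ 0.0098 -0.0059 -0.9999] [-0.4  0.2 -0.3] 40.0
10.75 [450.95 -77.38 133.02] [-9.e-03 -5.e-04 -1.e+00] [ 0.2 -0.7 -0.9] 39.7
10.8 [451.06 -77.42 133.17] [-8.8e-03 -6.0e-04 -1.0e+00] [ 0.1 -0.7 -0.3] 40.5
```

View pics/w5.png

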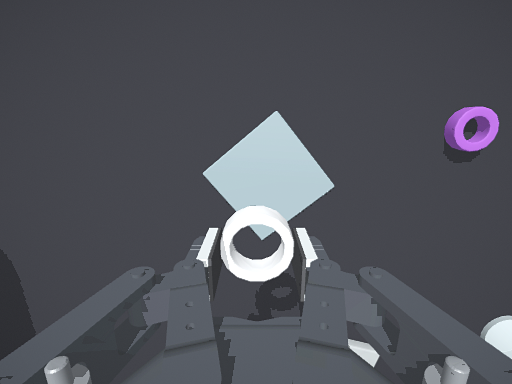

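View pics/s5c.png

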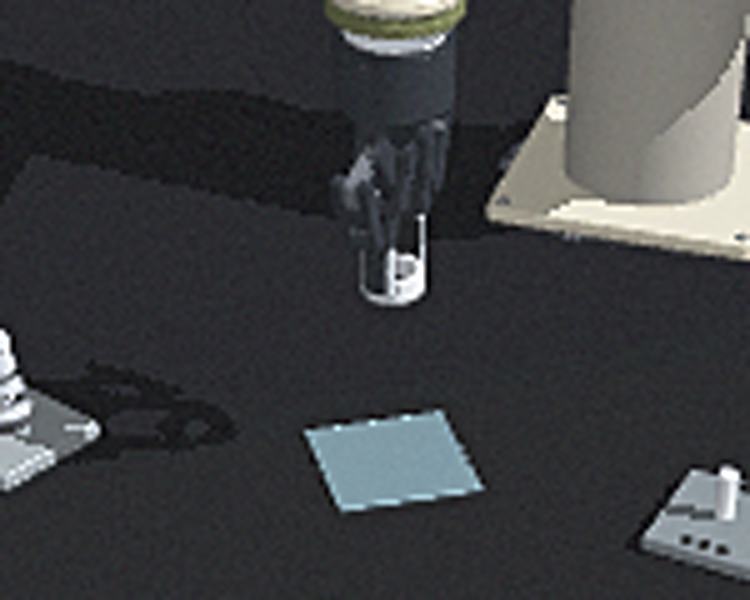

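View pics/d5c.png

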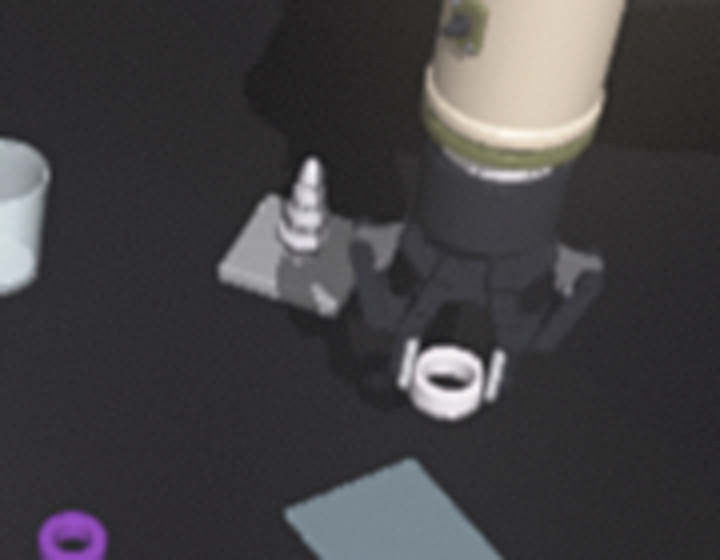

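```bash
python3 -m crank '[{"fingers":-1,"x":0.7,"y":2,"z":-1,"roll":0},{"fingers":-1,"x":1.3,"y":4,"z":-0.6,"roll":0},{"fingers":-1,"x":1.3,"y":4,"z":-0.6,"roll":0},{"fingers":-1,"x":1.3,"y":4,"z":-0.6,"roll":0},{"fingers":-1,"x":1.3,"y":4,"z":0,"roll":0},{"fingers":-1,"x":1.3,"y":4,"z":0,"roll":0},{"fingers":-1,"x":1.3,"y":4,"z":0,"roll":0},{"fingers":-1,"x":0.7,"y":2,"z":0,"roll":0},{"fingers":-1,"x":0.3,"y":1,"z":0,"roll":0},{"fingers":-1,"x":0,"y":0,"z":0,"roll":0}]' ;python3 st.py 9|tail -2
python3 - <<'E'
from h import *
c=cap("wrist","w6");print(c["pose"].round(3).tolist(),arm.read_state()["ee_rot"].round(3).tolist())
E
```

```text
clock: 11.95
tcp_pos: [513.9, -386.7, 156.1]
ee_rot: [[0.994, -0.111, -0.013], [-0.111, -0.994, 0.003], [-0.013, -0.002, -1.0]]
ft_force: [-0.7, 0.1, -1.1]
opening: 39.5
12.3 [ 514.49 -384.74  157.22] [-0.0117  0.0024 -0.9999] [-0.7  0.1 -0.4] 40.4
12.35 [ 514.48 -384.95  157.29] [-0.0117  0.0022 -0.9999] [-0.7 -0.  -1.1] 39.6
[[0.994, -0.101, -0.041, 523.139], [-0.108, -0.955, -0.278, -314.938], [-0.011, 0.28, -0.96, 299.728], [0.0, 0.0, 0.0, 1.0]] [[0.994, -0.108, -0.012], [-0.108, -0.994, 0.002], [-0.012, -0.001, -1.0]]
```

View pics/w6.png

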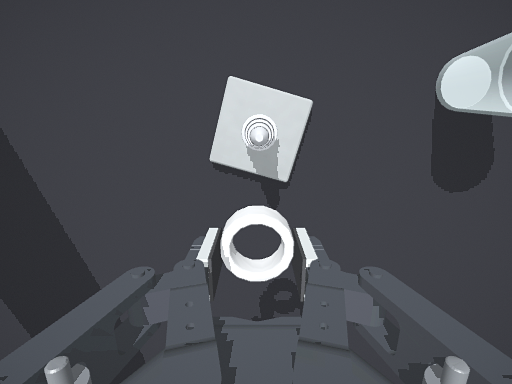

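```bash
python3 - <<'E'
from h import *
c=cap("wrist");s=arm.read_state();T=s["tcp_pos"];R=s["ee_rot"];g=cv2.cvtColor(c["image"],cv2.COLOR_RGB2GRAY)
crop(c,200,65,325,195,5,"w6c")
m=np.zeros_like(g);m[65:195,200:325]=(g[65:195,200:325]>120)
m=cv2.morphologyEx(m,cv2.MORPH_CLOSE,np.ones((9,9)))
cs,_=cv2.findContours(m,cv2.RETR_EXTERNAL,cv2.CHAIN_APPROX_NONE);q=max(cs,key=cv2.contourArea);h=cv2.convexHull(q)
w=np.array([plane(c,p[0],17)[:2] for p in h],np.float32);r=cv2.minAreaRect(w);print("foot",r)
print("nadir pix",proj(c,[*c["pose"][:2,3],0]))
# held collar: top rim z = T.z-4.9+16
m=white(c,(215,200,300,285),240);cs,h=cv2.findContours(m,cv2.RETR_CCOMP,cv2.CHAIN_APPROX_NONE)
for q,hh in zip(cs,h[0]):
    if len(q)>40:
        for z in (T[2]-4.9+16,T[2]-4.9):
            w=np.array([plane(c,p[0],z)[:2] for p in q],np.float32);f=cv2.fitEllipse(w);tp=(np.c_[w,np.full(len(w),T[2])]-T)@R
            print(hh[3],z,f,R.T@(np.r_[f[0],T[2]]-T),tp.min(0)[:2],tp.max(0)[:2])
crop(c,200,190,315,290,6,"w6d")
E
```

```text
foot ((520.7154541015625, -331.1726379394531), (87.80831146240234, 87.92684936523438), 68.12165832519531)
nadir pix [259.71422417 114.73005174]
-1 168.3041512135955 ((515.9262084960938, -391.4280090332031), (8.14929485321045, 11.186262130737305), 103.81874084472656) [ 2.18489391  5.95183688 -0.0315858 ] [-4.61679572  2.91562129] [ 8.62657127 10.45287797]
-1 152.3041512135955 ((515.0493774414062, -400.7192077636719), (9.1412992477417, 12.54824447631836), 103.81757354736328) [ 2.32205053 15.28330441 -0.04199565] [-5.30784133 11.87726515] [ 9.54797993 20.33222699]
-1 168.3041512135955 ((514.3631591796875, -383.3164978027344), (37.212650299072266, 44.34190368652344), 5.4378862380981445) [-0.24946872 -1.94197669  0.00479403] [-19.27877555 -25.00651072] [19.09333446 19.51271161]
-1 152.3041512135955 ((513.2959594726562, -391.61993408203125), (41.743499755859375, 49.74077224731445), 5.437899589538574) [-4.08782936e-01  6.42824150e+00 -1.18537345e-03] [-21.75503355 -19.44455908] [21.28912734 30.49512165]
6 168.3041512135955 ((513.9434204101562, -384.0873718261719), (28.444272994995117, 31.6766357421875), 93.37703704833984) [-0.58300296 -1.13008258  0.00799723] [-16.16554465 -15.45551731] [15.15132438 13.05972414]
6 152.3041512135955 ((512.8250732421875, -392.4846496582031), (31.90752410888672, 35.53343963623047), 93.37705993652344) [-7.82970316e-01  7.33897623e+00  2.40835561e-03] [-18.2627153   -8.73067982] [16.86715561 23.25647342]
```

View pics/w6c.png

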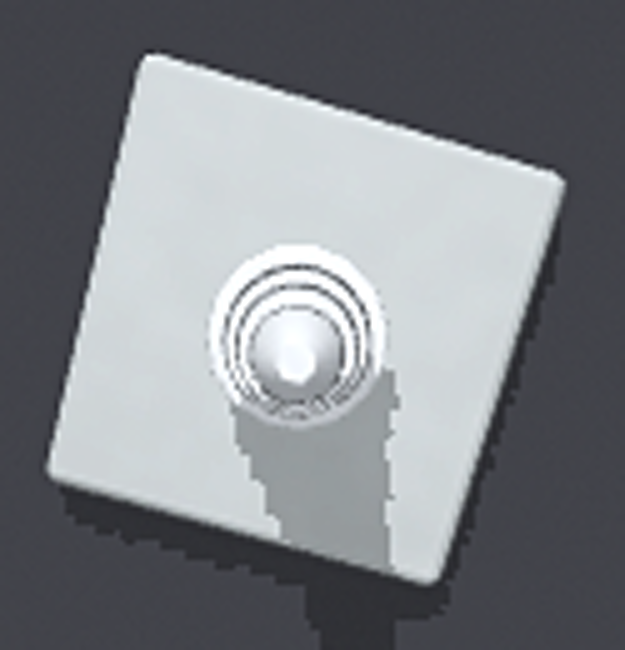

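View pics/w6d.png

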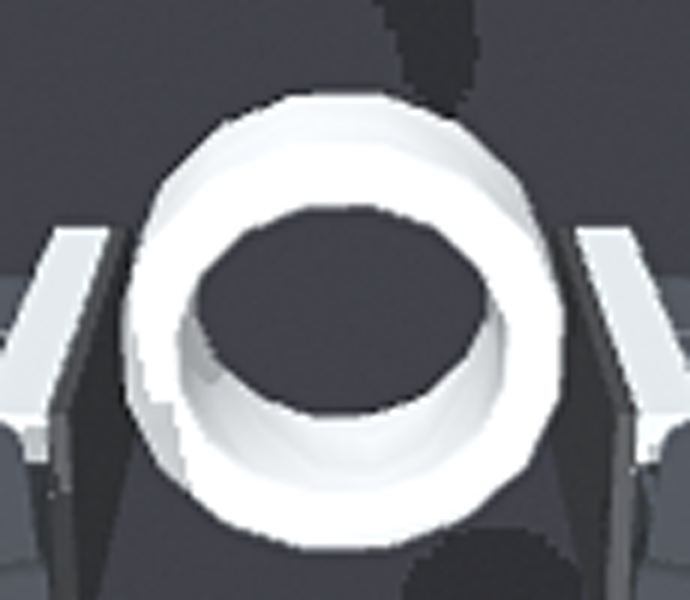

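```bash
python3 - <<'E'
from h import *
c=cap("wrist")
print("foot",plane(c,(259.8,129.4),17)); print("ring3 top shoulder z~41+h",plane(c,(259.6,132),46)); 
for h in(0,6,12): print("tip",h,plane(c,(259.4,137.4),82+h))
d=cap("side","d6");s=cap("scene","s6")
crop(d,290,85,345,145,10,"d6c");crop(s,155,135,210,185,10,"s6c")
E
```

```text
foot [ 521.65760501 -329.77238252   17.        ]
ring3 top shoulder z~41+h [ 521.37365724 -330.6093221    46.        ]
tip 0 [ 521.01393301 -332.62789507   82.        ]
tip 6 [ 521.07170266 -332.14990078   88.        ]
tip 12 [ 521.12947231 -331.67190649   94.        ]
```

View pics/d6c.png

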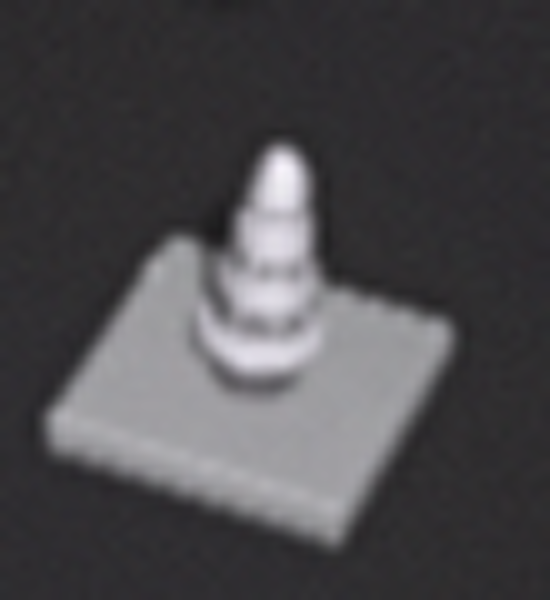

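View pics/s6c.png

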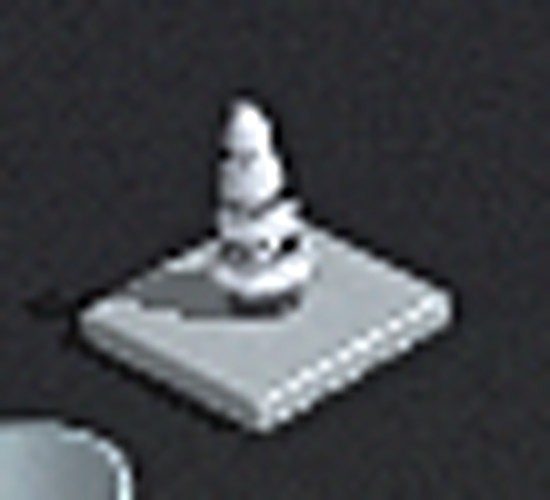

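```bash
python3 - <<'E'
from h import *
d=cap("side");s=cap("scene");c=cap("wrist")
f=lambda x,y,X,Y:((x+.5)/10-.5+X,(y+.5)/10-.5+Y)
def dg(P):
    a,b,e,g=[np.array(p,float) for p in P] # diag a-e,b-g
    t=np.linalg.solve(np.c_[e-a,-(g-b)],b-a);return a+t[0]*(e-a)
D=dg([(180,238),(455,330),(335,522),(45,422)]);S=dg([(310,222),(450,295),(262,408),(82,318)])
print(plane(d,f(*D,290,85),17),plane(s,f(*S,155,135),17))
td=f(283,142,290,85);ts=f(243,98,155,135)
x,e=tri(d,td,s,ts);print(x,e)
x=tri(d,f(*D,290,85),s,f(*S,155,135));print(x)
tw=(259.4,137.4)
print(tri(d,td,c,tw),tri(s,ts,c,tw))
fw=(259.8,129.4);print(tri(s,f(*S,155,135),c,fw))
E
```

```text
[ 521.32935819 -325.55314503   17.        ] [ 524.70190869 -322.31382931   17.        ]
[ 522.0185945  -332.6097785    94.67323792] [np.float64(0.5605984154530175), np.float64(0.5605984154528921)]
(array([ 521.63086633, -324.64697239,   16.01333254]), [np.float64(1.371332604582093), np.float64(1.3713326045822245)])
(array([ 521.55752803, -332.14139021,   94.30227931]), [np.float64(0.5841463918843458), np.float64(0.5841463918842097)]) (array([ 521.25009105, -332.5996255 ,   94.8166452 ]), [np.float64(0.612280514357971), np.float64(0.6122805143580783)])
(array([ 520.20693587, -327.89457575,   12.93859132]), [np.float64(2.810845298298838), np.float64(2.8108452982988865)])
```

```bash
python3 -m crank '[{"fingers":-1,"x":0.1,"y":-2,"z":0,"roll":0},{"fingers":-1,"x":0,"y":-2,"z":0,"roll":0},{"fingers":-1,"x":0,"y":-1,"z":0,"roll":0}]' >/dev/null ;python3 st.py 8|tail -2
python3 - <<'E'
from h import *
s=arm.read_state();print(s["ee_rot"].T@(np.array([521.6,-332.4,120])-s["tcp_pos"]))
c=cap("wrist","w7")
E
```

```text
13.35 [ 520.31 -337.1   156.95] [-0.0118  0.0014 -0.9999] [-0.9 -0.6 -0.1] 40.1
13.4 [ 520.22 -337.22  156.87] [-0.0119  0.0016 -0.9999] [-0.5  0.4 -0.2] 40.2
[ 1.26677358 -4.93920727 36.85425786]
```

View pics/w7.png

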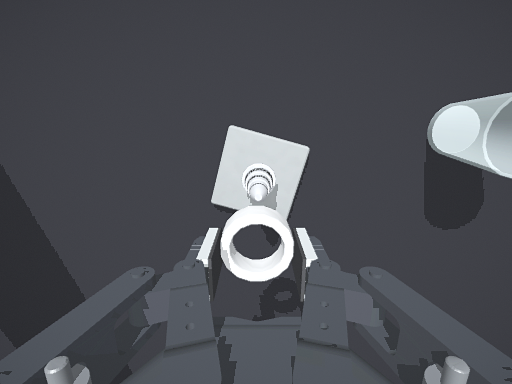

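```bash
python3 -m crank '[{"fingers":-1,"x":0.1,"y":-0.5,"z":1.5,"roll":0}]' >/dev/null ;python3 st.py 7|tail -1;python3 -m crank '[{"fingers":-1,"x":0,"y":0,"z":2,"roll":0}]' >/dev/null ;python3 st.py 9|tail -2
python3 - <<'E'
from h import *
s=arm.read_state();print(s["ee_rot"].T@(np.array([521.6,-332.4,100])-s["tcp_pos"]))
c=cap("wrist","w8");d=cap("side");crop(d,270,50,360,140,7,"d8c");d=cap("scene");crop(d,140,100,230,190,7,"s8c")
E
```

```text
13.85 [ 521.44 -332.4   141.57] [-0.0123  0.0019 -0.9999] [ 0.1 -0.2 -0.7] 39.9
14.3 [ 521.72 -332.76  122.72] [-0.0111  0.001  -0.9999] [-0.5 -0.4 -0.2] 40.0
14.35 [ 521.71 -332.78  122.7 ] [-1.100e-02  9.000e-04 -9.999e-01] [ 0.3 -0.4  0.1] 40.0
[ 0.09814982 -0.37491208 22.69521773]
```

View pics/w8.png

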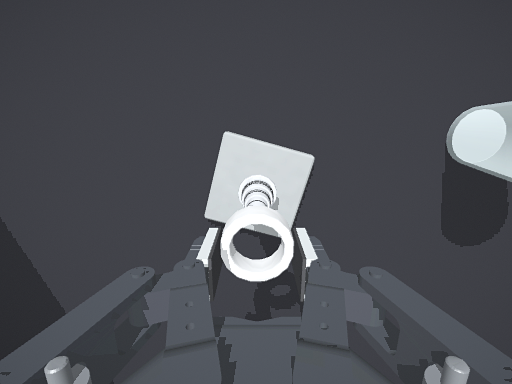

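View pics/d8c.png

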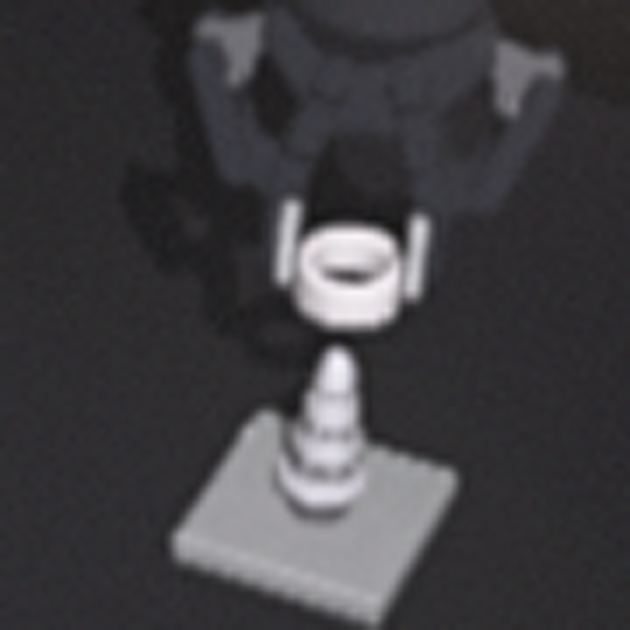

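View pics/s8c.png

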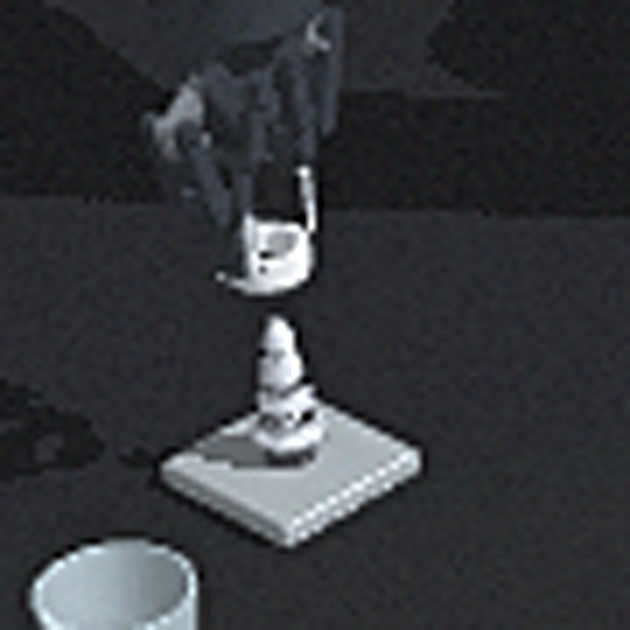

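```bash
python3 - <<'E'
from h import *
d=cap("side");s=cap("scene")
for nm,c,X,Y in(("side",d,270,50),("scene",s,140,100)):
  for z in (29,94,118,126,134): print(nm,z,((proj(c,[521.6,-332.0,z])-[X,Y]+.5)*7-.5).round(0))
E
```

```text
side 29 [321. 474.]
side 94 [339. 345.]
side 118 [346. 295.]
side 126 [349. 278.]
side 134 [351. 261.]
scene 29 [289. 431.]
scene 94 [277. 315.]
scene 118 [273. 271.]
scene 126 [271. 257.]
scene 134 [270. 242.]
```

```bash
python3 - <<'E'
from h import *
s=cap("scene")
cv2.imwrite("pics/s9.png",cv2.resize(s["image"][118:150,160:195,::-1],None,fx=16,fy=16,interpolation=cv2.INTER_NEAREST))
E
```

```text
(no output)
```

View pics/s9.png

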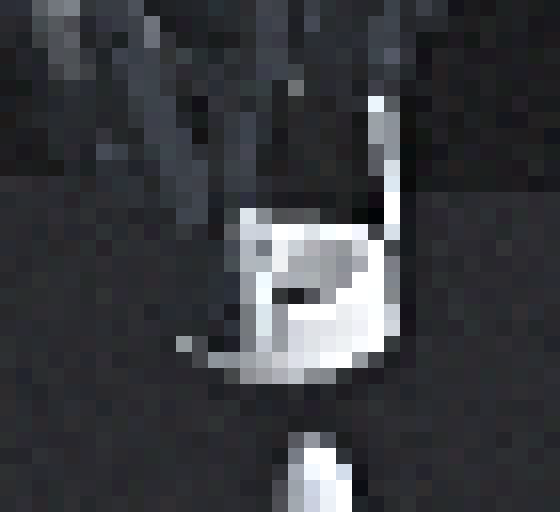

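```bash
python3 -m crank '[{"fingers":-1,"x":0,"y":0,"z":1.5,"roll":0}]' >/dev/null ;python3 st.py 7|tail -1;python3 -m crank '[{"fingers":-1,"x":0,"y":0,"z":1.5,"roll":0}]' >/dev/null ;python3 st.py 9|tail -2
python3 - <<'E'
from h import *
s=arm.read_state();print(s["ee_rot"].T@(np.array([521.6,-332.4,60])-s["tcp_pos"]))
c=cap("wrist","w10");crop(c,200,140,315,290,4,"w10c")
E
```

```text
15.05 [ 520.98 -332.32  106.55] [-0.0124  0.002  -0.9999] [-0.3  0.2 -0.2] 39.8
15.5 [ 520.96 -332.39   91.77] [-0.0121  0.0018 -0.9999] [0.2 0.4 0.2] 39.9
15.55 [ 521.02 -332.44   91.9 ] [-0.0119  0.0017 -0.9999] [0.1 0.6 0. ] 39.9
[ 0.95445696 -0.09844108 31.89537899]
```

View pics/w10c.png

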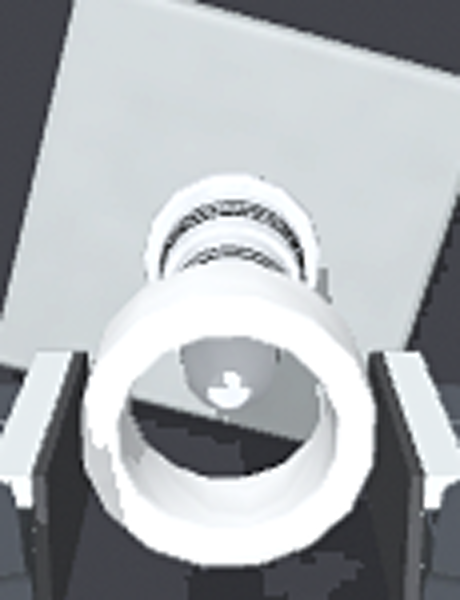

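```bash
python3 - <<'E'
from h import *
c=cap("wrist");s=arm.read_state();T=s["tcp_pos"];R=s["ee_rot"]
f=lambda x,y:((x+.5)/4-.5+200,(y+.5)/4-.5+140)
for n,p,z in (("tip",f(230,397),T[2]+2),("rimtop",f(229,308),T[2]+11),("holetop",f(229,334),T[2]+11),("outer bottom",f(229,566),T[2]+11),("outer L",f(85,425),T[2]+11),("outer R",f(375,410),T[2]+11)):
    print(n,(R.T@(plane(c,p,z)-T))[:2])
E
```

```text
tip [-0.24916886 -1.61474588]
rimtop [ -0.41334303 -18.93839864]
holetop [ -0.41225571 -15.23833819]
outer bottom [-0.40179123 20.37134986]
outer L [-20.09672689  -1.72799466]
outer R [19.39741739 -4.21664799]
```

```bash
python3 -m crank '[{"fingers":-1,"x":0,"y":-0.05,"z":1.5,"roll":0}]' >/dev/null ;python3 st.py 9|tail -2;python3 -m crank '[{"fingers":-1,"x":0,"y":0,"z":1.0,"roll":0}]' >/dev/null ;python3 st.py 9|tail -2
python3 - <<'E'
from h import *
c=cap("wrist","w11");crop(c,200,140,315,290,4,"w11c");d=cap("side");crop(d,280,70,350,140,8,"d11c")
E
```

```text
16.1 [ 520.97 -331.99   77.05] [-0.0118  0.0015 -0.9999] [-0.3  1.2 -0.7] 40.2
16.15 [ 521.1  -332.07   77.22] [-0.0115  0.0013 -0.9999] [-0.3 -0.4 -0.5] 39.7
16.6 [ 521.03 -332.13   67.35] [-0.0114  0.0012 -0.9999] [-0.4 -0.2 -1.2] 39.9
16.65 [ 521.15 -332.17   67.48] [-0.0112  0.0011 -0.9999] [0.6 0.7 0. ] 40.3
```

View pics/w11c.png

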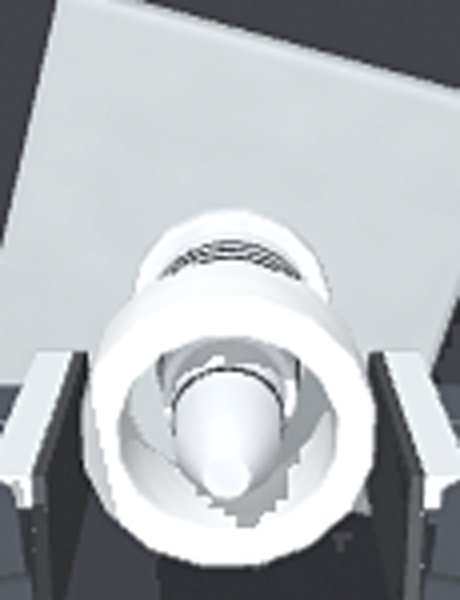

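View pics/d11c.png

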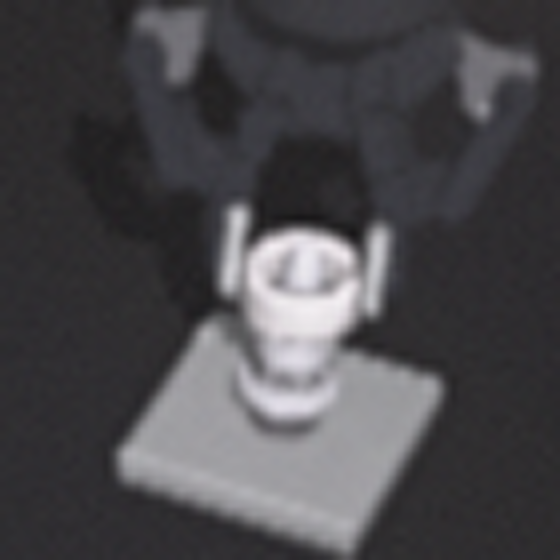

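```bash
python3 -m crank '[{"fingers":-1,"x":0,"y":0,"z":0.7,"roll":0}]' >/dev/null ;python3 st.py 8|tail -2;python3 -m crank '[{"fingers":-1,"x":0,"y":0,"z":0.4,"roll":0}]' >/dev/null ;python3 st.py 8
```

```text
17.15 [ 520.96 -332.12   60.35] [-0.0114  0.0012 -0.9999] [ 0.1 -0.2 -0.7] 39.8
17.2 [ 521.11 -332.2    60.56] [-0.0111  0.001  -0.9999] [ 0.1  0.2 -0.3] 40.0
17.3 [ 521.58 -332.57   57.21] [-9.9e-03  1.0e-04 -1.0e+00] [-0.7 -0.3 -0.8] 39.9
17.35 [ 520.99 -332.15   55.99] [-0.0111  0.0011 -0.9999] [-1.8  0.4 -1.2] 39.7
17.4 [ 520.75 -331.96   55.91] [-0.0117  0.0015 -0.9999] [ 0.1 -0.  -0.6] 40.1
17.45 [ 520.77 -331.99   56.06] [-0.0117  0.0015 -0.9999] [ 0.2  0.  -0.3] 39.9
17.5 [ 520.84 -332.06   56.25] [-0.0116  0.0013 -0.9999] [ 0.6  0.7 -0.8] 40.3
17.55 [ 520.96 -332.13   56.41] [-0.0113  0.0012 -0.9999] [ 0.7  0.2 -0.7] 40.3
17.6 [ 521.04 -332.16   56.51] [-0.0111  0.0011 -0.9999] [ 0.3  0.7 -0.3] 40.1
17.65 [ 521.08 -332.21   56.58] [-0.0111  0.001  -0.9999] [-0.2  0.5 -1. ] 40.1
```

```bash
for i in 1; do python3 -m crank '[{"fingers":-1,"x":0,"y":0,"z":0.4,"roll":0}]' >/dev/null ;python3 st.py 8|tail -4; done; python3 -m crank '[{"fingers":-1,"x":0,"y":0,"z":0.3,"roll":0}]' >/dev/null ;python3 st.py 8|tail -6
```

```text
17.95 [ 520.86 -332.06   52.27] [-0.0115  0.0013 -0.9999] [-1.2  0.8 -1.4] 40.1
18.0 [ 520.96 -332.11   52.45] [-0.0113  0.0012 -0.9999] [0.1 0.3 0.2] 40.1
18.05 [ 521.04 -332.21   52.58] [-0.0111  0.001  -0.9999] [-0.5 -0.3 -0.9] 40.1
18.1 [ 521.07 -332.24   52.63] [-1.100e-02  9.000e-04 -9.999e-01] [ 0.2  0.9 -1. ] 39.9
18.3 [ 520.82 -332.05   49.15] [-0.0115  0.0013 -0.9999] [-0.7 -0.6  0.2] 40.1
18.35 [ 520.84 -332.07   49.27] [-0.0115  0.0013 -0.9999] [-0.3 -0.3  0.1] 40.0
18.4 [ 520.88 -332.12   49.39] [-0.0113  0.0012 -0.9999] [-0.1  0.1  0.5] 39.9
18.45 [ 520.97 -332.17   49.53] [-0.0112  0.0011 -0.9999] [-0.8 -0.4 -0.9] 40.2
18.5 [ 521.03 -332.21   49.61] [-0.011   0.001  -0.9999] [-0.5 -0.7 -0. ] 40.1
18.55 [ 521.05 -332.26   49.64] [-1.100e-02  9.000e-04 -9.999e-01] [-0.7  0.1 -0.8] 40.3
```

```bash
python3 -m crank '[{"fingers":-1,"x":0,"y":0,"z":0.3,"roll":0}]' >/dev/null ;python3 st.py 8|tail -4; python3 -m crank '[{"fingers":-1,"x":0,"y":0,"z":0.25,"roll":0}]' >/dev/null ;python3 st.py 8|tail -6
```

```text
18.85 [ 520.88 -332.12   46.42] [-0.0113  0.0012 -0.9999] [-0.1  0.2  0.3] 40.0
18.9 [ 520.95 -332.22   46.57] [-0.0111  0.001  -0.9999] [-0.7 -0.9 -0.8] 39.9
18.95 [ 521.03 -332.22   46.65] [-1.100e-02  9.000e-04 -9.999e-01] [-1.   0.2  0.1] 40.3
19.0 [ 521.06 -332.26   46.71] [-1.100e-02  9.000e-04 -9.999e-01] [-0.7  0.1 -1.6] 40.1
19.2 [ 520.83 -332.12   43.81] [-0.0113  0.0012 -0.9999] [ 0.3 -0.1 -1. ] 39.7
19.25 [ 520.83 -332.12   43.87] [-0.0114  0.0012 -0.9999] [-0.1 -0.7 -0. ] 40.2
19.3 [ 520.94 -332.16   44.01] [-0.0112  0.0011 -0.9999] [ 0.2 -0.2 -0.2] 40.0
19.35 [ 520.96 -332.25   44.12] [-0.0111  0.001  -0.9999] [ 0.6 -0.3 -0.3] 39.8
19.4 [ 521.02 -332.26   44.17] [-1.100e-02  9.000e-04 -9.999e-01] [ 0.8 -0.4 -0.5] 40.1
19.45 [ 521.03 -332.28   44.23] [-1.100e-02  8.000e-04 -9.999e-01] [ 0.3 -0.7 -0.6] 40.0
```

```bash
python3 -m crank '[{"fingers":-1,"x":0,"y":0,"z":0.2,"roll":0}]' >/dev/null ;python3 st.py 6|tail -5; python3 -m crank '[{"fingers":-1,"x":0,"y":0,"z":0.1,"roll":0}]' >/dev/null ;python3 st.py 7|tail -6
```

```text
19.6 [ 521.03 -332.21   41.97] [-0.0109  0.001  -0.9999] [ 0.2  1.1 -0.6] 39.5
19.65 [ 520.91 -332.14   41.92] [-0.0111  0.0011 -0.9999] [-0.   0.8 -0.1] 40.1
19.7 [ 520.95 -332.14   42.  ] [-0.0111  0.0011 -0.9999] [-0.4  0.4 -0.6] 39.8
19.75 [ 520.94 -332.2    42.08] [-0.0111  0.001  -0.9999] [-0.1 -0.1 -0.9] 40.0
19.8 [ 520.96 -332.17   42.1 ] [-0.0111  0.001  -0.9999] [-0.5 -0.3 -0.2] 40.1
19.95 [ 520.98 -332.14   41.01] [-0.011   0.0011 -0.9999] [ 0.8  0.5 -0.6] 40.1
20.0 [ 520.98 -332.1    41.  ] [-0.0111  0.0011 -0.9999] [ 0.5  0.5 -0.3] 40.3
20.05 [ 520.97 -332.14   41.05] [-0.011   0.0011 -0.9999] [ 0.   0.3 -1.3] 40.1
20.1 [ 520.96 -332.13   41.07] [-0.0111  0.0011 -0.9999] [ 0.8  0.5 -0.9] 40.1
20.15 [ 520.95 -332.13   41.06] [-0.0111  0.0011 -0.9999] [ 0.4  0.1 -0.5] 39.8
20.2 [ 520.98 -332.18   41.14] [-0.011   0.001  -0.9999] [ 0.5 -0.2 -1.1] 40.2
```

```bash
python3 -m crank '[{"fingers":-1,"x":0,"y":0,"z":0.1,"roll":0}]' >/dev/null ;python3 st.py 4|tail -3; python3 -m crank '[{"fingers":-1,"x":0,"y":0,"z":0.1,"roll":0}]' >/dev/null ;python3 st.py 4|tail -3; python3 -m crank '[{"fingers":-1,"x":0,"y":0,"z":0.1,"roll":0}]' >/dev/null ;python3 st.py 4|tail -3
```

```text
20.35 [ 520.99 -332.12   40.01] [-0.011   0.0011 -0.9999] [1.2 1.7 0.2] 40.0
20.4 [ 520.97 -332.11   40.  ] [-0.011   0.0011 -0.9999] [ 0.8  0.9 -1.2] 40.0
20.45 [ 520.97 -332.11   40.05] [-0.011   0.0011 -0.9999] [0.8 1.3 0.4] 40.2
20.6 [ 521.01 -332.04   38.93] [-0.011   0.0012 -0.9999] [ 1.5  0.3 -0.2] 40.1
20.65 [ 521.02 -332.05   38.96] [-0.0109  0.0012 -0.9999] [ 0.5 -0.1  0.1] 39.9
20.7 [ 521.02 -332.05   38.99] [-0.0109  0.0012 -0.9999] [ 0.5  1.  -0.5] 39.9
20.85 [ 521.03 -331.98   37.86] [-0.0109  0.0013 -0.9999] [ 1.   1.1 -0.3] 39.7
20.9 [ 521.02 -331.97   37.86] [-0.0109  0.0013 -0.9999] [ 1.4  0.5 -0.8] 40.2
20.95 [ 521.02 -332.     37.91] [-0.0109  0.0013 -0.9999] [-0.   1.1 -0.2] 40.1
```

```bash
python3 -m crank '[{"fingers":-1,"x":0,"y":0,"z":0.1,"roll":0}]' >/dev/null ;python3 st.py 4|tail -2; python3 -m crank '[{"fingers":-1,"x":0,"y":0,"z":0.1,"roll":0}]' >/dev/null ;python3 st.py 4|tail -2; python3 -m crank '[{"fingers":-1,"x":0,"y":0,"z":0.1,"roll":0}]' >/dev/null ;python3 st.py 4|tail -2
```

```text
21.15 [ 521.12 -331.94   37.3 ] [-0.0108  0.0014 -0.9999] [-0.7  2.5  4.2] 40.1
21.2 [ 521.12 -331.93   37.28] [-0.0108  0.0014 -0.9999] [-0.7  3.3  3.1] 39.9
21.4 [ 521.17 -331.99   37.21] [-0.0108  0.0012 -0.9999] [-3.8  3.2  9.6] 39.7
21.45 [ 521.16 -331.97   37.21] [-0.0108  0.0013 -0.9999] [-3.5  3.8  8.8] 39.9
21.65 [ 521.2  -331.98   37.21] [-0.0108  0.0012 -0.9999] [-4.4  5.3  9.8] 40.1
21.7 [ 521.21 -331.97   37.2 ] [-0.0108  0.0012 -0.9999] [-4.6  3.6  8.9] 40.2
```

```bash
python3 -m crank '[{"fingers":-1,"x":-0.04,"y":-0.04,"z":0.06,"roll":0}]' >/dev/null ;python3 st.py 5|tail -3; python3 - <<'E'
from h import *
c=cap("wrist","w12");crop(c,200,140,315,290,4,"w12c");d=cap("side");crop(d,280,70,350,140,8,"d12c");d=cap("scene");crop(d,150,120,220,190,8,"s12c");s=arm.read_state();print(s["moment"],s["ft_force"],s["tcp_pos"])
E
```

```text
21.9 [ 521.11 -331.92   37.25] [-1.010e-02  5.000e-04 -9.999e-01] [-1.5  1.5  6. ] 39.9
21.95 [ 521.14 -331.93   37.28] [-1.010e-02  5.000e-04 -9.999e-01] [-2.4  2.1  5.8] 39.9
22.0 [ 521.14 -331.9    37.24] [-1.010e-02  5.000e-04 -9.999e-01] [-1.   2.2  5.9] 40.3
[ 0.27893794  0.2108396  -0.0296107 ] [-1.38543795  1.83594418  6.35360687] [ 521.14567449 -331.91509331   37.25550783]
```

View pics/w12c.png

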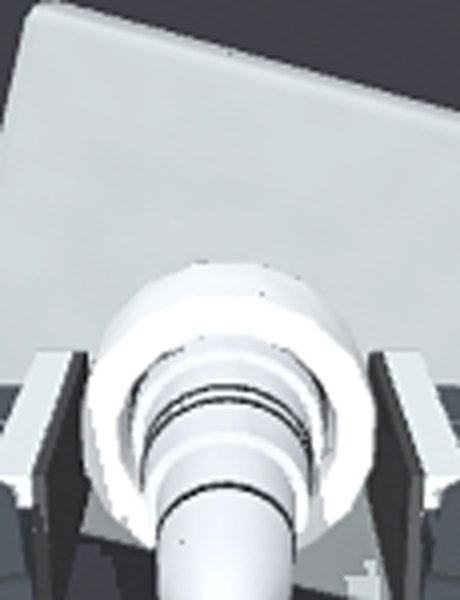

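View pics/d12c.png

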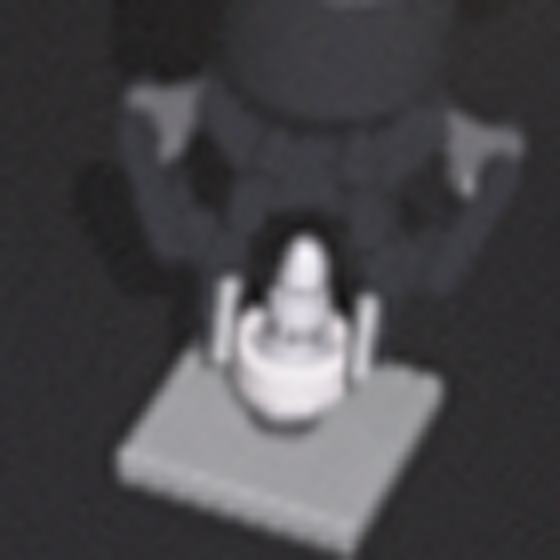

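View pics/s12c.png

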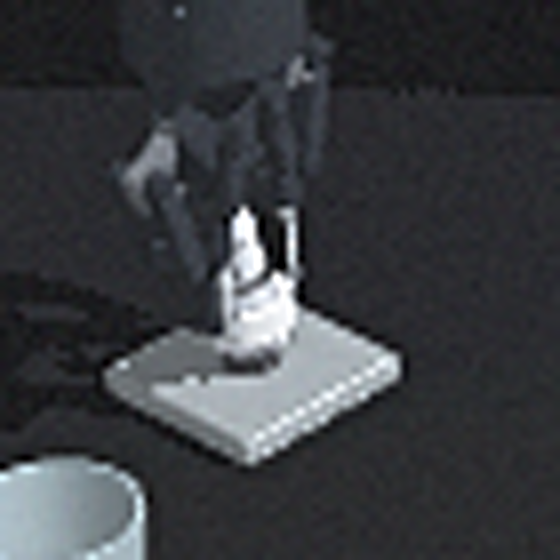

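```bash
python3 -m crank '[{"fingers":-1,"x":-0.02,"y":-0.03,"z":0.06,"roll":0}]' >/dev/null ;python3 st.py 14|awk 'NR%3==0'; python3 - <<'E'
from h import *
# heights along the axis from the earlier side view: tip row -> z
d=cap("side");s=cap("scene")
f=lambda x,y,X,Y:((x+.5)/8-.5+X,(y+.5)/8-.5+Y)
print(tri(d,f(306,234,280,70),s,f(243,207,150,120)))
for z in(88,90,92,94,96): print(z,proj(d,[521.1,-331.4,z]),proj(s,[521.1,-331.4,z]))
print(f(306,234,280,70),f(243,207,150,120))
E
```

```text
22.35 [ 521.13 -331.93   37.23] [-0.0098 -0.     -1.    ] [-1.5  1.4  6.1] 39.8
22.5 [ 521.14 -331.91   37.25] [-0.0097 -0.     -1.    ] [-1.7  1.7  6.1] 40.0
22.65 [ 521.16 -331.93   37.26] [-0.0097 -0.     -1.    ] [-2.   1.2  6.3] 40.3
22.8 [ 521.14 -331.92   37.26] [-0.0097  0.     -1.    ] [-1.6  2.2  6.4] 39.5
(array([ 522.7127658 , -329.72934639,   93.78182935]), [np.float64(1.7822144173464753), np.float64(1.782214417346342)])
88 [317.96687597 100.80370817] [179.56840938 146.15328049]
90 [318.05104095 100.21865689] [179.51455213 145.63513981]
92 [318.13540838  99.63219835] [179.4606138  145.11621912]
94 [318.21997899  99.04432746] [179.40659422 144.59651667]
96 [318.30475351  98.45503912] [179.35249318 144.07603068]
(317.8125, 98.8125) (179.9375, 145.4375)
```

```bash
python3 -m crank '[{"fingers":-1,"x":0,"y":0,"z":-1,"roll":0}]' >/dev/null ;python3 st.py 6|tail -1;python3 -m crank '[{"fingers":-1,"x":0,"y":0,"z":-1.5,"roll":0}]' >/dev/null ;python3 st.py 6|tail -1;python3 -m crank '[{"fingers":-1,"x":0,"y":0,"z":-3,"roll":0}]' >/dev/null ;python3 st.py 6|tail -1;python3 -m crank '[{"fingers":-1,"x":0,"y":0,"z":-3,"roll":0}]' >/dev/null ;python3 st.py 6|tail -1
```

```text
23.35 [ 521.16 -331.99   47.18] [-9.8e-03 -1.0e-04 -1.0e+00] [-0.8  0.4 -0.1] 39.8
23.7 [ 521.56 -332.25   62.69] [-9.1e-03 -8.0e-04 -1.0e+00] [-0.9  0.8 -0.1] 40.4
24.05 [ 521.74 -332.17   92.31] [-9.1e-03 -7.0e-04 -1.0e+00] [-0.7 -0.1 -0.8] 39.9
24.4 [ 521.58 -331.82  121.11] [-0.0102 -0.     -0.9999] [-0.4 -0.3 -0.5] 39.9
```

```bash
python3 -m crank '[{"fingers":-1,"x":-0.5,"y":-2,"z":-1.5,"roll":0},{"fingers":-1,"x":-0.9,"y":-4,"z":-0.5,"roll":0},{"fingers":-1,"x":-1,"y":-4,"z":0,"roll":0},{"fingers":-1,"x":-1,"y":-4,"z":0,"roll":0},{"fingers":-1,"x":-1,"y":-4,"z":0,"roll":0},{"fingers":-1,"x":-1,"y":-4,"z":0,"roll":0},{"fingers":-1,"x":-1,"y":-4,"z":0,"roll":0},{"fingers":-1,"x":-1,"y":-4,"z":0,"roll":0},{"fingers":-1,"x":-1,"y":-4,"z":0,"roll":0},{"fingers":-1,"x":-0.6,"y":-3,"z":0,"roll":0},{"fingers":-1,"x":-0.3,"y":-2,"z":0,"roll":0},{"fingers":-1,"x":-0.2,"y":-1,"z":0,"roll":0},{"fingers":-1,"x":0,"y":0,"z":0,"roll":0}]' ;python3 st.py 9|tail -2
python3 - <<'E'
from h import *
c=cap("wrist","w13");print(c["pose"].round(3).tolist(),arm.read_state()["ee_rot"].round(3).tolist())
E
```

```text
clock: 25.7
tcp_pos: [457.8, 93.0, 122.6]
ee_rot: [[0.992, -0.116, -0.039], [-0.116, -0.993, 0.007], [-0.039, -0.003, -0.999]]
ft_force: [0.5, -0.0, -1.0]
opening: 40.1
26.05 [458.99  91.28 123.78] [-0.0365  0.0074 -0.9993] [ 0.1 -0.7 -0.6] 39.9
26.1 [458.99  91.41 123.84] [-0.0364  0.0075 -0.9993] [-0.3  0.2 -0.5] 40.1
[[0.992, -0.104, -0.068, 471.956], [-0.119, -0.955, -0.272, 160.578], [-0.037, 0.278, -0.96, 266.333], [0.0, 0.0, 0.0, 1.0]] [[0.992, -0.119, -0.036], [-0.119, -0.993, 0.007], [-0.037, -0.003, -0.999]]
```

View pics/w13.png

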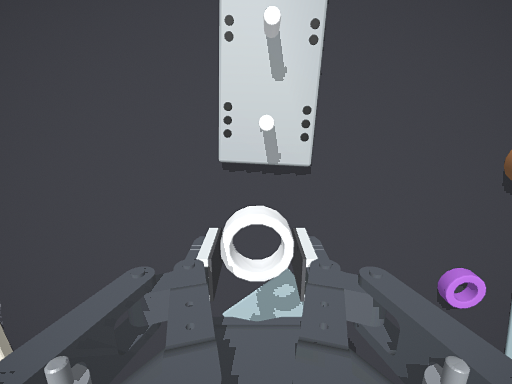

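```bash
python3 - <<'E'
from h import *
c=cap("wrist");crop(c,215,85,320,175,6,"w13c")
m=white(c,(250,105,285,140),240)
cs,_=cv2.findContours(m,cv2.RETR_EXTERNAL,cv2.CHAIN_APPROX_NONE)
for q in cs:
    if len(q)>10:e=cv2.fitEllipse(q);print(e,plane(c,e[0],47))
print("nadir",proj(c,[*c["pose"][:2,3],0]))
E
python3 -m crank '[{"fingers":-1,"x":0,"y":0,"z":2,"roll":0},{"fingers":-1,"x":0,"y":0,"z":2,"roll":0},{"fingers":-1,"x":0,"y":0,"z":0,"roll":0},{"fingers":-1,"x":0,"y":0,"z":0,"roll":0}]' >/dev/null; python3 st.py 8|tail -2
```

```text
((266.0743713378906, 122.18096923828125), (14.00782585144043, 14.724225997924805), 13.736167907714844) [470.84484758 155.59575274  47.        ]
nadir [266.71156797 115.36551102]
26.9 [459.4   91.44  84.99] [-0.032   0.0078 -0.9995] [-0.4  0.6 -0.4] 40.0
26.95 [459.3   91.39  84.85] [-0.0322  0.0078 -0.9995] [-0.4  0.3 -0.4] 40.1
```

View pics/w13c.png

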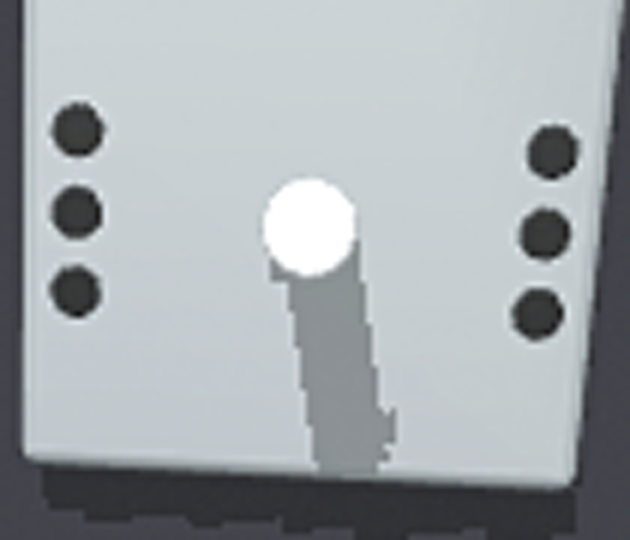

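```bash
python3 -m crank '[{"fingers":-1,"x":0.2,"y":-3.2,"z":0,"roll":0},{"fingers":-1,"x":0.2,"y":-2.5,"z":0,"roll":0}]' >/dev/null; python3 st.py 9|tail -2
python3 - <<'E'
from h import *
s=arm.read_state();print(s["ee_rot"].T@(np.array([470.9,155.2,50])-s["tcp_pos"]),s["ee_rot"][2])
c=cap("wrist","w14")
E
```

```text
27.5 [470.08 144.92  85.05] [-0.0323  0.0064 -0.9995] [-0.1  0.2  0.5] 40.2
27.55 [470.16 144.89  85.09] [-0.0322  0.0064 -0.9995] [ 0.7 -0.1 -0.4] 40.2
[  0.61463956 -10.23560199  35.11162576] [-0.03270913 -0.00240875 -0.99946201]
```

View pics/w14.png

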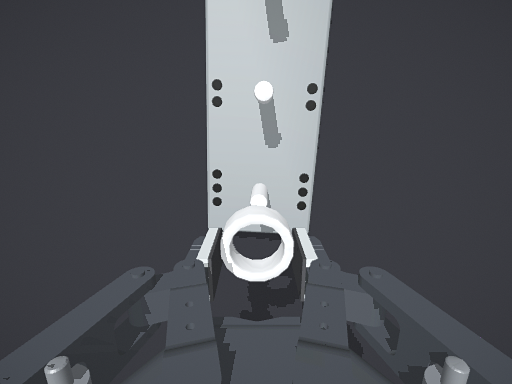

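```bash
python3 -m crank '[{"fingers":-1,"x":0.2,"y":-1.05,"z":1,"roll":0}]' >/dev/null; python3 st.py 7|tail -1;python3 -m crank '[{"fingers":-1,"x":0.1,"y":0,"z":1.5,"roll":0}]' >/dev/null; python3 st.py 7|tail -1
python3 - <<'E'
from h import *
s=arm.read_state();print(s["ee_rot"].T@(np.array([470.9,155.2,50])-s["tcp_pos"]))
c=cap("wrist","w15");crop(c,200,150,315,290,4,"w15c");d=cap("side");crop(d,300,200,380,290,6,"d15c")
E
```

```text
28.0 [473.   155.15  74.88] [-0.0326  0.0063 -0.9994] [ 0.7 -0.1 -0.2] 40.1
28.4 [473.45 155.09  59.77] [-0.0328  0.0063 -0.9994] [ 0.5 -0.3  0.3] 39.9
[-2.21346256  0.22193787  9.85307475]
```

View pics/w15c.png

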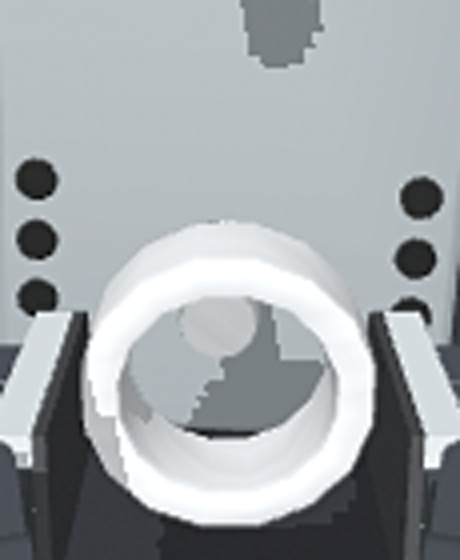

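View pics/d15c.png

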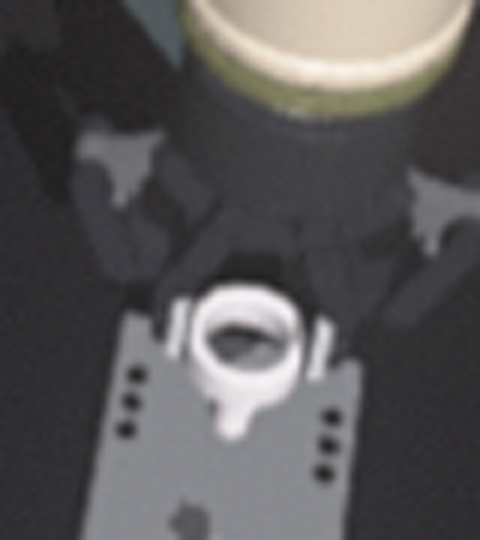

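```bash
python3 -m crank '[{"fingers":-1,"x":-0.15,"y":0,"z":1.2,"roll":0}]' >/dev/null; python3 st.py 7|tail -1;python3 -m crank '[{"fingers":-1,"x":0,"y":0,"z":1.5,"roll":0}]' >/dev/null; python3 st.py 8|tail -1
python3 - <<'E'
from h import *
s=arm.read_state();print(s["ee_rot"].T@(np.array([470.9,155.2,20])-s["tcp_pos"]))
c=cap("wrist","w16");crop(c,200,150,315,290,4,"w16c")
E
```

```text
28.9 [471.82 155.41  48.14] [-0.0323  0.0063 -0.9995] [-0.   0.1 -0.4] 39.6
29.35 [471.85 155.63  33.84] [-0.0313  0.0066 -0.9995] [ 0.   0.2 -0.3] 40.0
[-0.44616729  0.57787659 13.85836214]
```

View pics/w16c.png

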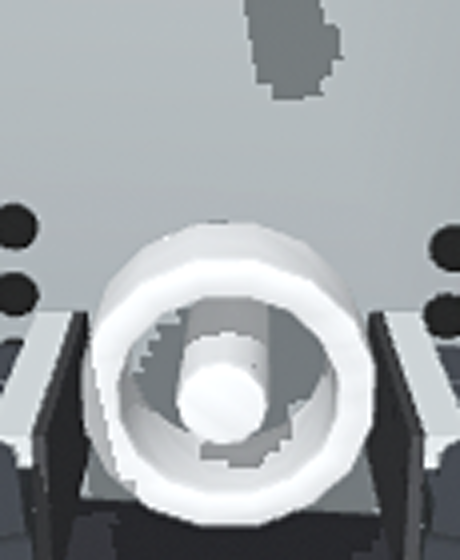

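```bash
python3 -m crank '[{"fingers":-1,"x":-0.05,"y":0,"z":1.2,"roll":0}]' >/dev/null; python3 st.py 7|tail -2;python3 -m crank '[{"fingers":-1,"x":0,"y":0,"z":0.3,"roll":0}]' >/dev/null; python3 st.py 6|tail -3;python3 -m crank '[{"fingers":-1,"x":0,"y":0,"z":0.15,"roll":0}]' >/dev/null; python3 st.py 5|tail -3
```

```text
29.75 [470.58 155.7   21.46] [-0.0322  0.0064 -0.9995] [-0.3  0.5 -1.2] 39.6
29.8 [470.9  155.75  21.75] [-0.0315  0.0065 -0.9995] [-0.7 -0.1 -0.1] 39.9
30.05 [470.59 155.74  18.53] [-0.032   0.0065 -0.9995] [ 0.1  0.4 -1.7] 40.2
30.1 [470.68 155.77  18.64] [-0.0318  0.0065 -0.9995] [ 0.5  0.1 -1.1] 40.1
30.15 [470.79 155.78  18.76] [-0.0316  0.0065 -0.9995] [ 0.  -0.6 -0.5] 40.0
30.35 [471.02 155.89  17.63] [-0.0311  0.0067 -0.9995] [-1.2  1.2  1.9] 39.9
30.4 [471.04 155.88  17.62] [-0.031   0.0067 -0.9995] [-1.8 -0.1  3. ] 39.8
30.45 [471.04 155.89  17.6 ] [-0.031   0.0067 -0.9995] [0.1 0.1 3.8] 39.9
```

```bash
python3 -m crank '[{"fingers":0.3,"x":0,"y":0,"z":0,"roll":0}]' >/dev/null; python3 st.py 9|tail -3
python3 - <<'E'
from h import *
c=cap("wrist","w17");crop(c,190,150,325,290,4,"w17c")
E
```

```text
30.85 [470.94 155.86  17.47] [-0.0312  0.0067 -0.9995] [ 0.4 -0.2  0.4] 55.5
30.9 [470.98 155.85  17.51] [-0.0311  0.0067 -0.9995] [-0.1 -0.2 -0.4] 55.3
30.95 [470.96 155.85  17.51] [-0.0312  0.0067 -0.9995] [ 0.1 -0.6 -1.3] 55.7
```

View pics/w17c.png

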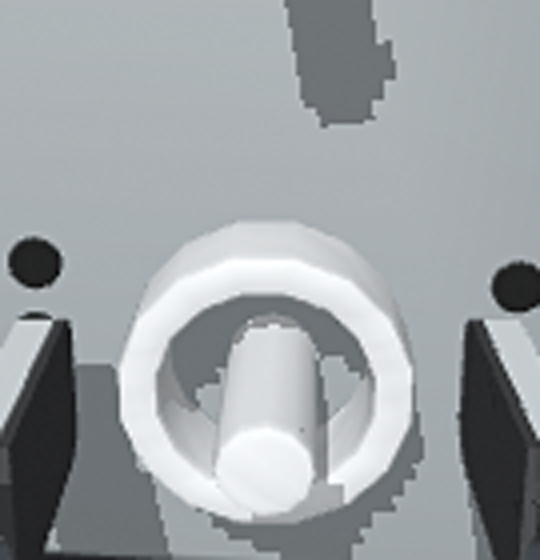

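Released with clearance on both sides; now retreat straight up and check.

```bash
python3 -m crank '[{"fingers":0.3,"x":0,"y":0,"z":-2,"roll":0}]' >/dev/null; python3 st.py 7|tail -1;python3 -m crank '[{"fingers":0.3,"x":0,"y":0,"z":-4,"roll":0}]' >/dev/null; python3 st.py 6|tail -1; python3 -m crank '[{"fingers":0.3,"x":0,"y":0,"z":-4,"roll":0},{"fingers":0.3,"x":0,"y":3,"z":-3,"roll":0},{"fingers":0.3,"x":0,"y":4,"z":-1,"roll":0},{"fingers":0.3,"x":0,"y":2,"z":0,"roll":0}]'; python3 st.py 7|tail -1
python3 - <<'E'
from h import *
c=cap("wrist","w18");d=cap("side","d18");crop(d,290,230,370,370,5,"d18c");cap("scene","s18")
E
```

```text
31.4 [471.21 155.65  36.86] [-0.0318  0.0065 -0.9995] [-0.2  0.3  0.7] 55.8
31.75 [472.19 155.33  76.22] [-0.0322  0.0064 -0.9995] [-0.2  0.4  0. ] 55.4
clock: 32.15
tcp_pos: [458.7, 64.5, 151.3]
ee_rot: [[0.992, -0.118, -0.045], [-0.118, -0.993, 0.004], [-0.045, 0.001, -0.999]]
ft_force: [-0.3, 0.4, 0.3]
opening: 55.6
32.45 [458.09  67.05 149.68] [-0.0478  0.0051 -0.9988] [-0.3  0.6  0.5] 56.1
```

View pics/w18.png

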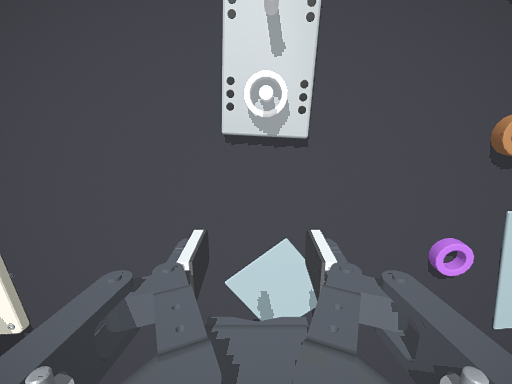

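View pics/d18.png

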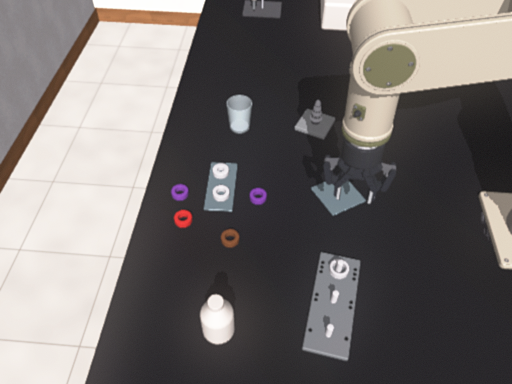

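View pics/s18.png

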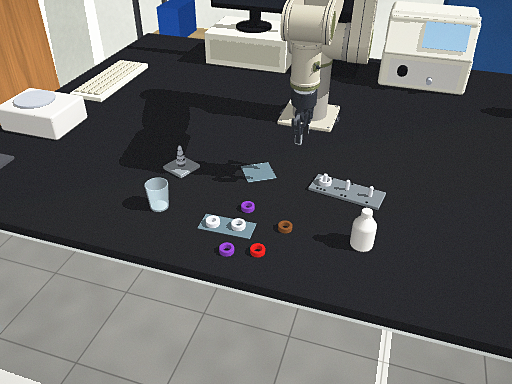

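The wrist view shows the collar around the three-dot post, at about (266,93), flat on the board. The side view shows it at (340,268). The spares, bottle and beaker are where they were, and the gripper is clear of everything. I'm handing in.

```bash
python3 -c "
from bench import job
print(job.hand_in())"
```

```text
the job is handed in; nothing more can be done
None
```

The collar from the square pad stopped on step 3 (three engraved lines). I placed it over the rack post with three dots, released it, and handed the job in at about 32.6 s.

- **Gauging:** I slid it down the mandrel in 1 mm steps at the end. It stopped with its underside about 32 mm above the bench, so h is about 8 mm. It stayed pressed at about 6 N for a little under a second. The peak was about 10 N downward with about 6 N sideways, below the 25 N limit.
- **Which step:** Step 2 would have stopped it at 41 mm or higher, so the stop height means step 3. The one-line and two-line steps stood clear above the collar, and its bore measured about 30–31 mm in the wrist picture.
- **Placing:** It touched the board at about 3 N and I let go. The last pictures show it lying around the three-dot post. The spare collars, bottle and beaker look unmoved, and the gripper is clear.

Three readings did not agree fully:
- **Nose tip height:** the cameras put the tip at about 91–95 mm, against about 90 mm from the stop height. Both still point to step 3.
- **Opening reading:** the gripper read 40 mm on the 42 mm collar.
- **Tool tilt:** the tool was tilted about 2° when it set the collar down. I judged it flat from the pictures after release, and did not measure it.

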